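# Spread a retaining ring onto a conveyor wheel's axle stub

## Robot

A 6-joint arm with a two-finger parallel gripper is mounted at the origin on the work surface. World frame = base frame: x ahead of the robot, y to its left, z up, the work surface at z = 0. Lengths are in mm, angles in rad, forces in N, time in s.
With the tool pointing down it reaches from about 275 to 1000 mm from the base axis. Payload 8.4 kg.
Tool frame: the origin (TCP) lies on the centre line of the jaws, within the pads' length; the fingertips stand 17 mm ahead of it and the grasp point (between the pads) lies 2 mm behind it (r.tcp_to_tips is the z of the fingertips in the tool frame, in mm); z points along the fingers, y is the direction in which the jaws open and shut (so a half turn about z gives the same grasp; the last joint's range is limited). The gripper opens to 85 mm and grips with 20 to 120 N. Pads are 22 mm wide; open, the fingers measure 114 mm over their backs; the gripper's body (76 mm by 85 mm) begins 54 mm behind the grasp point. The pads swing forward as they close: fully open they stand 13 mm farther back than shut.
Start: joints at [-1.172, 0.353, 1.633, -0, 1.155, -0.002], TCP at [243.846, -575.471, 212.481] pointing down, gripper open.
Joint ranges: [-2.63, 2.63], [-0.92, 2.1], [0.06, 2.66], [-1.3, 4.44], [0, 2.69], [-3.02, 3.02]. Speed limits (rad/s): [2.22, 2.22, 2.79, 3.14, 3.14, 3.14].

## Interface

Orientations are given as [roll, pitch, yaw] about the fixed x, y, z axes, in that order (R = Rz(yaw) Ry(pitch) Rx(roll)).
In Python, from rig import r, cams, job gives the robot as it stands.
- The arm moves only by the tool drive_tool, never from a script. Its argument "deltas" is a list of rows, each a list of 4 numbers: the shift along the tool's x, y, z in cm, then the turn about the tool's z in rad. In form: [[x, y, z, roll], ...]. A call has 1 to 12 rows; each row shifts and turns the commanded pose from where the row before left it, along the tool's axes as they then stand; what a row does not reach is not made up. A row lasts 1/12 s, in which the tool goes at most 41.7 mm and 7.16 degrees, less where a joint would pass 70% of its speed; a pose out of reach is approached as far as the arm can. A call with a gripper value outside its range is refused whole. "jaw" is the closure, from 0 (fully open) to 1 (shut), set as the call begins (left out, the last holds). The fingers move at their own pace and stop on an object; "force" is the grip in N (left out, the last holds). Time passes only in rows, so rows that do not move let the fingers close. It gives the time, the measured TCP pose, the force and the opening at its end, in the units of the state.
- r.sense(): the state, without advancing time (a new reading comes with each control period).
- cams.grab_frame(name): name is "side" or "top" or "wrist"; returns (picture, depth): 400x640x3 uint8, red, green, blue; 400x640 float32, mm along the optical axis (not along the pixel's ray), 0 where there is no reading.
- cams.camera_params(name): a dict with "fx", "fy", "cx", "cy" (pixels), "R" (3x3) and "t" (3): a world point X has camera coordinates R X + t. Camera axes: x right, y down, z forward; pixel columns grow to the right and rows downward; lengths in mm; the calibration is good to about 2 mm. A picture is of the moment at which its call begins: read the wrist's pose just before it. camera_params takes no time and is no camera call; for the wrist camera it gives the pose at the moment of the call.
- job.sign_off(): hands the job in, once; it reports no verdict.
The state is a dict: "clock": time; "qpos": joint angles; "qvel": joint speeds; "joint_efforts": joint torques, N m; "eef_pos": TCP position; "tcp_rot": TCP orientation; "contact_force": force on the tool from outside, world axes, zero at the start; "wrist_torque": the same for the moment, N m; "opening": opening from 0.0 (shut) to 1.0 (fully open).
Only numpy, scipy, OpenCV 4.12 (cv2) and the standard library are available. Lean on these libraries where they do the work, as an engineer would, in place of code of your own. Each camera call takes 0.05 s, during which the arm holds its last target. There are 200 camera calls.

## Task

Take the ring pliers off their rest, put their two tips down between the ears of the dark retaining ring on the blue stand and squeeze the handles so that the ring spreads and stays on the tips. Lift the spread ring with the pliers alone (do not touch it with the fingers), and slide it level over the top of the steel axle stub of the clamped wheel, without forcing it, down to the copper-coloured groove. Finish while holding it there: pliers still squeezed, ring still spread, level with the groove, centred round the stub and hanging from the pliers alone, the pliers clear of the wheel, with the other things on the bench left where they are.

Things in the scene. Friction and masses are not known exactly. Their poses are not given: they have to be found in the camera images.
- pliers: reverse-action ring pliers, red handles, 175 g, lying level on a grey rest: squeezing the handles spreads the tips. Origin on the pivot axis at the underside of jaws and handles (30 mm above the bench as they lie); x from pivot to tips, y to the left handle, z up. Jaws 9 mm high; handles 14 mm high (z 0 to 14 mm), 9 mm thick, 20 to 115 mm behind the pivot; balance point 50 mm behind it
- pliers_grip (a point): grip the handles across here, from above: 45 mm behind the pivot, between the handles, at mid-height (7 mm above the origin). There they are 58 mm wide at rest (an 18 mm pad meets them at 64 mm), flaring rearwards 0.27 rad each, and 34 mm wide, parallel, at their stop. They move from about 10 N a finger, reach the stop at 14 N, with the ring at 20 N, and may creep 5 mm forward in the grip
- pliers_tips (a point): point between the two pins at rest, 64 mm ahead of the pivot, 6 mm below the jaws' underside. Pins: round, 6 mm thick, pointing down 14 mm below the jaws, with a foot 8.4 mm wide and 2 mm thick at the end; the ring goes between jaw and foot. Pin centres at rest 6 mm left and right of the middle; at the stop 23 mm left and right, 60 mm ahead of the pivot
- pliers_left (a joint): opening angle of the left arm of the pliers: 0 at rest, 0.27 rad squeezed to the stop (the right arm moves alike)
- ring: dark steel retaining ring, 4 mm thick, 38 mm inside and 46 mm outside diameter, 34 g, lying flat on the blue stand. Origin at the centre of its underside; x points to its closed back, z up; the gap is on the -x side, open over 130 degrees. An ear at each end has a V-notch that opens towards the middle. While spreading, the ring is drawn about 8 mm towards the pliers
- ring_mid (a point): point of the ring, at mid-thickness and 3 mm from its centre towards the gap: the middle of the largest round shaft that the spread ring lets through (it clears the stub by nearly 2 mm all round when the pliers are at their stop)
- ring_left (a joint): opening angle of the ring's left arm, 0 relaxed; about 0.25 rad with the pliers at their stop, where each pin pushes with 5 N (it must exceed 0.15 to pass over the stub)
- ring_right (a joint): the same for the right arm
- ring_stand: fixed blue block on which the ring lies, its top 40 mm above the bench, with a low white locating stud 12 mm wide and 4 mm high; origin under the ring's place; x as the ring's x. The block spans x from -4 to +26 mm and y from -27 to +27 mm, so that the ears overhang free; a foot plate 6 mm high spans x from -20 to 30 mm
- pliers_rest: fixed grey rest of the pliers: foot plate 6 mm high, 60 mm wide, and two props 30 mm high, one 26 mm wide under the pivot, one 98 mm wide under the handles' ends (107 mm behind the pivot); origin on the bench below the pliers' tips, x as the pliers' x
- wheel_jig: fixed aluminium jig plate 100 x 100 x 18 mm with a black rubber wheel clamped flat on it (84 mm wide, top 40 mm above the bench), a white hub (52 mm wide, top at 50 mm) and a steel axle stub 40 mm thick standing upright in the middle, its top 95 mm above the bench with a 7 mm high tapered nose 32 mm wide at the top. Origin under the axle, on the bench
- axle_groove (a point): middle of the copper-coloured groove in the axle stub (6 mm high, 35 mm core), on the axle's axis, 64 mm above the bench
- axle_top (a point): centre of the top of the axle stub, 95 mm above the bench
- spare_wheel: loose spare wheel lying on the bench, black, 72 mm wide, 23 mm high; bystander, origin under its centre
- spacer: loose brass spacer, 30 mm wide and high; bystander, origin under its centre
- grease_jar: loose small jar with yellow cap, 52 mm wide, 50 mm high; bystander, origin under its centre
- screwdriver: loose blue screwdriver lying on the bench; bystander
- tape_roll: loose brown tape roll lying flat, 90 mm wide, 25 mm high; bystander, origin under its centre
- parts_bin: loose blue parts bin 110 x 150 x 45 mm; bystander, origin under its centre
- ring_left_notch (a point): where the left pin's centre seats in the left ear's V-notch, relaxed: 25 mm on the -x side of the ring's origin, 12 mm to the left, at mid-thickness (the right ear mirrors it). Between the ear mouths 20 mm are free: the resting pins, put in at the same 25 mm, have about 3 mm of room each way

How it is judged (in metres and radians):
On the way, in this order (a step that is already met when the one before it is completed fails the run):
1. the ring is spread on the pliers and lifted clear of the stand (value of joint ring_left above 0.15 rad and contact force between pliers and ring above 1 N and contact force between ring and ring_stand below 0.05 N and z of ring in the frame of ring_stand above 0.055 m), for 0.2 s.
2. the spread ring comes over the top of the axle stub (value of joint ring_left above 0.15 rad and horizontal distance between ring_mid and axle_top below 0.006 m and z of ring_mid in the frame of axle_groove between 0.018 and 0.07 m), for 0.04 s.
At the end, for the whole second after the job is handed in: ring spread over 0.15 rad a side, its middle within 4 mm of the axis and 3 mm of the groove's mid-height, level within 0.1 rad, still; pliers press the ring (over 2 N), fingers the pliers (over 5 N); ring leans on the stub under 2 N, pliers do not touch the jig (value of joint each of ring_left, ring_right above 0.15 rad and horizontal distance between ring_mid and axle_groove below 0.004 m and z of ring_mid in the frame of axle_groove between -0.003 and 0.003 m and angle between ring's own z axis and vertical below 0.1 rad and contact force between pliers and ring above 2 N and contact force between the fingers and pliers above 5 N and contact force between ring and wheel_jig below 2 N and contact force between pliers and wheel_jig below 0.5 N and linear speed of ring below 0.01 m/s); the arm keeps its last pose, push and grip.
It fails at once if the fingers touch the ring (contact force between the fingers and ring above 0.3 N).
It fails at once if the ring is forced onto the axle stub (contact force between ring and wheel_jig above 20 N).
It fails at once if a bystander is moved (distance of any of spare_wheel, spacer, grease_jar, screwdriver, tape_roll, parts_bin from where it was at the start of the episode above 0.02 m).
It also fails if it takes over 51 s, if anything falls off the work surface, if the arm or the gripper's body presses on something with over 40 N, if the wrist force passes 120 N, or if a joint passes its speed limit or range.

## Working session

There is one attempt and no reset: what is moved stays moved. The work goes in short steps, Python scripts to look and compute and a tool call to move; the robot and the scene stay as the last step left them, time stands still between calls to the robot, and variables do not carry over. Pictures are saved under pics/ and viewed, about 8 in all and at most 12, crops included, and the job is handed in when it is done.

Besides the shell and the picture viewer there is one more tool, called after "Call:" as name([rows], argument=value, ...), one row to a line, values as JSON. drive_tool: Moves the arm, as the interface text tells. Its arguments: {"type":"object","properties":{"deltas":{"type":"array"},"jaw":{"type":"number"},"force":{"type":"number"}},"required":["deltas"]}

```bash
mkdir -p pics; cat > h.py <<'E'
import numpy as np, cv2
from rig import r,cams,job
def shot(n):
    p=cams.camera_params(n); im,d=cams.grab_frame(n); return p,im,d
def cloud(p,d):
    v,u=np.mgrid[0:d.shape[0],0:d.shape[1]]
    c=np.stack([(u-p['cx'])/p['fx']*d,(v-p['cy'])/p['fy']*d,d],-1)
    return (c-np.array(p['t']))@np.array(p['R'])
def plane(p,u,v,z):
    R=np.array(p['R']);C=-R.T@np.array(p['t']);w=R.T@np.array([(u-p['cx'])/p['fx'],(v-p['cy'])/p['fy'],1]);return C+w*(z-C[2])/w[2]
def proj(p,X):
    c=np.array(p['R'])@np.array(X,float)+np.array(p['t']);return p['fx']*c[0]/c[2]+p['cx'],p['fy']*c[1]/c[2]+p['cy']
E
python3 - <<'E'
from h import *
print(r.sense())
out=[]
for n in ['top','side']:
    p,im,d=shot(n); print(n,{k:np.round(v,3).tolist() for k,v in p.items()})
    np.savez(n+'0.npz',im=im,d=d,**p); cv2.imwrite(f'pics/{n}0.png',im[...,::-1])
E
```

```text
{'clock': 0.0, 'qpos': array([-1.17241175e+00,  3.53647402e-01,  1.63418302e+00, -9.43900359e-06,
        1.15518562e+00, -2.42370991e-03]), 'qvel': array([-9.53458722e-04,  1.24901375e-03, -1.89018011e-04,  2.89195201e-03,
       -1.29015772e-04, -5.73881884e-05]), 'joint_efforts': array([ 8.66941377e-05, -6.05244470e+01, -3.42063189e+01, -1.94270422e-05,
        9.53689101e-03, -4.44784212e-05]), 'eef_pos': array([ 243.63067701, -574.98734781,  211.74124732]), 'tcp_rot': array([-3.14016925e+00,  5.18012109e-06,  4.00812111e-01]), 'contact_force': array([-0.13871168,  0.33005511,  0.03841158]), 'wrist_torque': array([ 0.01127653, -0.05379694, -0.02922603]), 'opening': 0.999159659896111}
top {'fx': 417.758, 'fy': 417.758, 'cx': 320.364, 'cy': 200.902, 'R': [[0.023, -1.0, 0.01], [-0.981, -0.025, -0.19], [0.19, -0.006, -0.982]], 't': [-14.921, 646.944, 1052.419]}
side {'fx': 464.665, 'fy': 464.665, 'cx': 316.674, 'cy': 202.217, 'R': [[-0.891, -0.454, -0.005], [-0.329, 0.653, -0.682], [0.313, -0.606, -0.731]], 't': [593.626, 272.424, 1449.859]}
```

View pics/top0.png

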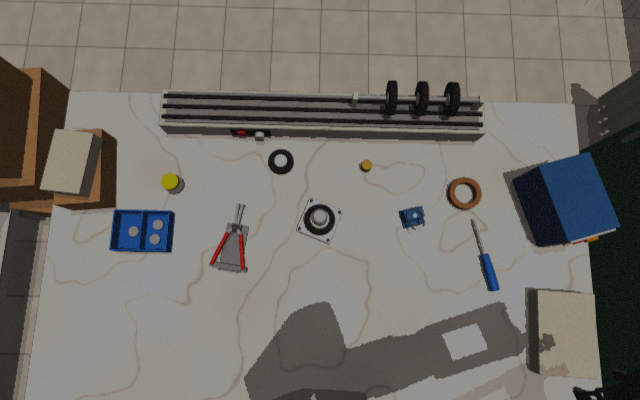

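View pics/side0.png

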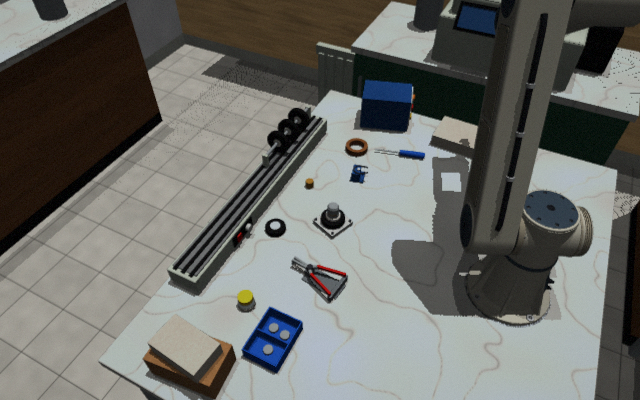

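The top view shows the pliers at (235,240) with tips up at (240,207), the jig at (320,218) and the stand at (412,217). The side view agrees. Next I get coarse positions, then wrist close-ups.

```bash
python3 - <<'E'
from h import *
f=np.load('top0.npz');p={k:f[k] for k in ['fx','fy','cx','cy','R','t']}
for n,u,v,z in [('pliers tip',240,207,30),('pivot',235,228,40),('handL',213,264,40),('handR',244,270,40),('jig top',320,217,95),('stand',412,216,44),('spare',281,161,20),('spacer',366,165,30),('jar',170,182,50),('tape',464,193,25)]:
    print(n,plane(p,u,v,z).round(0))
c=cloud(p,f['d']);im=cv2.cvtColor(f['im'],cv2.COLOR_RGB2HSV)
m=(c[...,2]>88)&(c[...,2]<100)&(abs(c[...,0]-plane(p,320,217,95)[0])<40)&(abs(c[...,1]-plane(p,320,217,95)[1])<40)
print('stub',m.sum(),c[m].mean(0),c[m].min(0),c[m].max(0))
p=cams.camera_params('wrist');s=r.sense();C=-np.array(p['R']).T@p['t'];print(C,np.array(p['R']).round(3),p['fx'],p['cx'],p['cy'],s['eef_pos'])
E
```

```text
pliers tip [631. 220.  30.]
pivot [572. 228.  40.]
handL [475. 280.  40.]
handR [461. 197.  40.]
jig top [599.   1.  95.]
stand [ 615. -248.   44.]
spare [767. 114.  20.]
spacer [ 759. -125.   30.]
jar [691. 409.  50.]
tape [ 687. -398.   25.]
stub 175 [602.31745759   2.20977982  94.47968845] [583.36307511 -17.18159617  88.06427604] [623.04662321  21.46259571  99.87233249]
[ 317.23577717 -543.71312692  373.46824086] [[ 0.391 -0.921 -0.002]
 [-0.875 -0.372  0.31 ]
 [-0.286 -0.119 -0.951]] 314.69983452690377 321.4603060172115 200.1431041314304 [ 243.67269301 -575.05508723  211.82991688]
```

Call:
drive_tool([
  [3.9,-1.3,0.5,0],
  [3.9,-1.3,0.5,0],
  [3.9,-1.3,0.5,0],
  [3.9,-1.3,0.5,0],
  [3.9,-1.3,0.5,0],
  [3.9,-1.3,0.5,0],
  [3.9,-1.3,0.5,0],
  [3.9,-1.3,0.5,0],
  [3.9,-1.3,0.5,0],
  [3.9,-1.3,0.5,0],
  [3.9,-1.3,0.5,0],
  [3.9,-1.3,0.5,0],
], jaw=0)

```text
clock: 1.1
eef_pos: [614.9, -247.5, 151.9]
tcp_rot: [-3.141, 0.001, 0.401]
contact_force: [0.4, -1.7, 1.2]
opening: 1.001
```

Call:
drive_tool([
  [0,0,0,0],
  [0,0,0,0],
  [0,0,0,0],
])

```text
clock: 1.35
eef_pos: [613.4, -249.0, 151.9]
tcp_rot: [-3.141, 0.001, 0.402]
contact_force: [0.8, -0.2, 0.4]
opening: 0.996
```

```bash
cat >> h.py <<'E'
def wshot(n):
    s=r.sense();p,im,d=shot('wrist');np.savez(n+'.npz',im=im,d=d,**p);cv2.imwrite(f'pics/{n}.png',im[...,::-1]);print(s['clock'],s['eef_pos'].round(1),s['tcp_rot'].round(4),s['qpos'].round(3));return p,im,d
def load(n):
    f=np.load(n+'.npz');return {k:f[k] for k in ['fx','fy','cx','cy','R','t']},f['im'],f['d']
E
python3 - <<'E'
from h import *
wshot('w_stand')
E
```

```text
1.35 [ 613.4 -249.   151.9] [-3.141e+00  1.200e-03  4.018e-01] [-0.388  0.468  1.601 -0.     1.074  0.782]
```

View pics/w_stand.png

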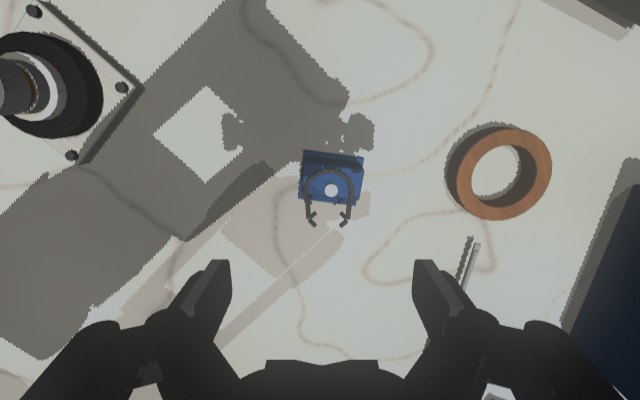

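The ring is at (331,190) with its gap facing down the image, so its x axis is close to tool x. I go closer for precision.

Call:
drive_tool([
  [0,0,2.5,0],
  [0,0,2.5,0],
  [0,0,0,0],
  [0,0,0,0],
])

```text
clock: 1.73
eef_pos: [612.1, -250.0, 101.8]
tcp_rot: [-3.14, 0.002, 0.399]
contact_force: [0.8, -0.2, -0.5]
opening: 1.0
```

```bash
python3 - <<'E'
from h import *
p,im,d=wshot('w_stand2')
hsv=cv2.cvtColor(im,cv2.COLOR_RGB2HSV)
c=cloud(p,d)
near=(abs(c[...,0]-615)<60)&(abs(c[...,1]+248)<60)
print('z hist',np.histogram(c[near][:,2],bins=np.arange(-4,56,4)))
top=near&(c[...,2]>36)&(c[...,2]<48)
print('top box',top.sum(),c[top].mean(0))
ys,xs=np.nonzero(near&(c[...,2]>36)); u0,u1,v0,v1=xs.min()-15,xs.max()+15,ys.min()-15,ys.max()+25
print(u0,u1,v0,v1)
cv2.imwrite('pics/crop1.png',cv2.resize(im[v0:v1,u0:u1,::-1],None,fx=4,fy=4,interpolation=cv2.INTER_CUBIC))
# white stud
m=((hsv[...,1]<60)&(hsv[...,2]>150)&top).astype(np.uint8)
n,l,st,ce=cv2.connectedComponentsWithStats(m)
for i in range(1,n):
    if st[i,4]>20: print('white',st[i],ce[i],plane(p,*ce[i],44))
# dark ring pixels
dk=((hsv[...,2]<75)&(hsv[...,1]<110)&near&(c[...,2]>30)).astype(np.uint8)
n,l,st,ce=cv2.connectedComponentsWithStats(dk)
for i in range(1,n):
    if st[i,4]>30:
        print('dark',st[i],ce[i])
bl=((hsv[...,0]>100)&(hsv[...,0]<130)&(hsv[...,1]>120)&near&(c[...,2]>37)&(c[...,2]<43))
pts=np.array([plane(p,u,v,40)[:2] for v,u in zip(*np.nonzero(bl))],np.float32)
print('blue top rect',cv2.minAreaRect(pts))
E
```

```text
1.7333 [ 612.1 -250.   101.8] [-3.1396e+00  2.2000e-03  3.9910e-01] [-0.39   0.523  1.637 -0.     0.985  0.782]
z hist (array([4354, 9409,  778,   58,   68,   72,   80,   75,   83,   81,  831,
       1717,  768,    0]), array([-4,  0,  4,  8, 12, 16, 20, 24, 28, 32, 36, 40, 44, 48, 52]))
top box 3316 [ 621.11119981 -254.10970016   41.62283046]
44 634 157 424
white [325 200  16  15 189] [332.44444444 206.65608466] [ 617.93628828 -255.63570222   44.        ]
dark [297 170  73  42 893] [322.31466965 187.60246361]
dark [   61   260   551   140 32011] [329.76826716 355.21158352]
blue top rect ((624.0119018554688, -260.9155578613281), (12.238632202148438, 31.285863876342773), 24.943260192871094)
```

View pics/crop1.png

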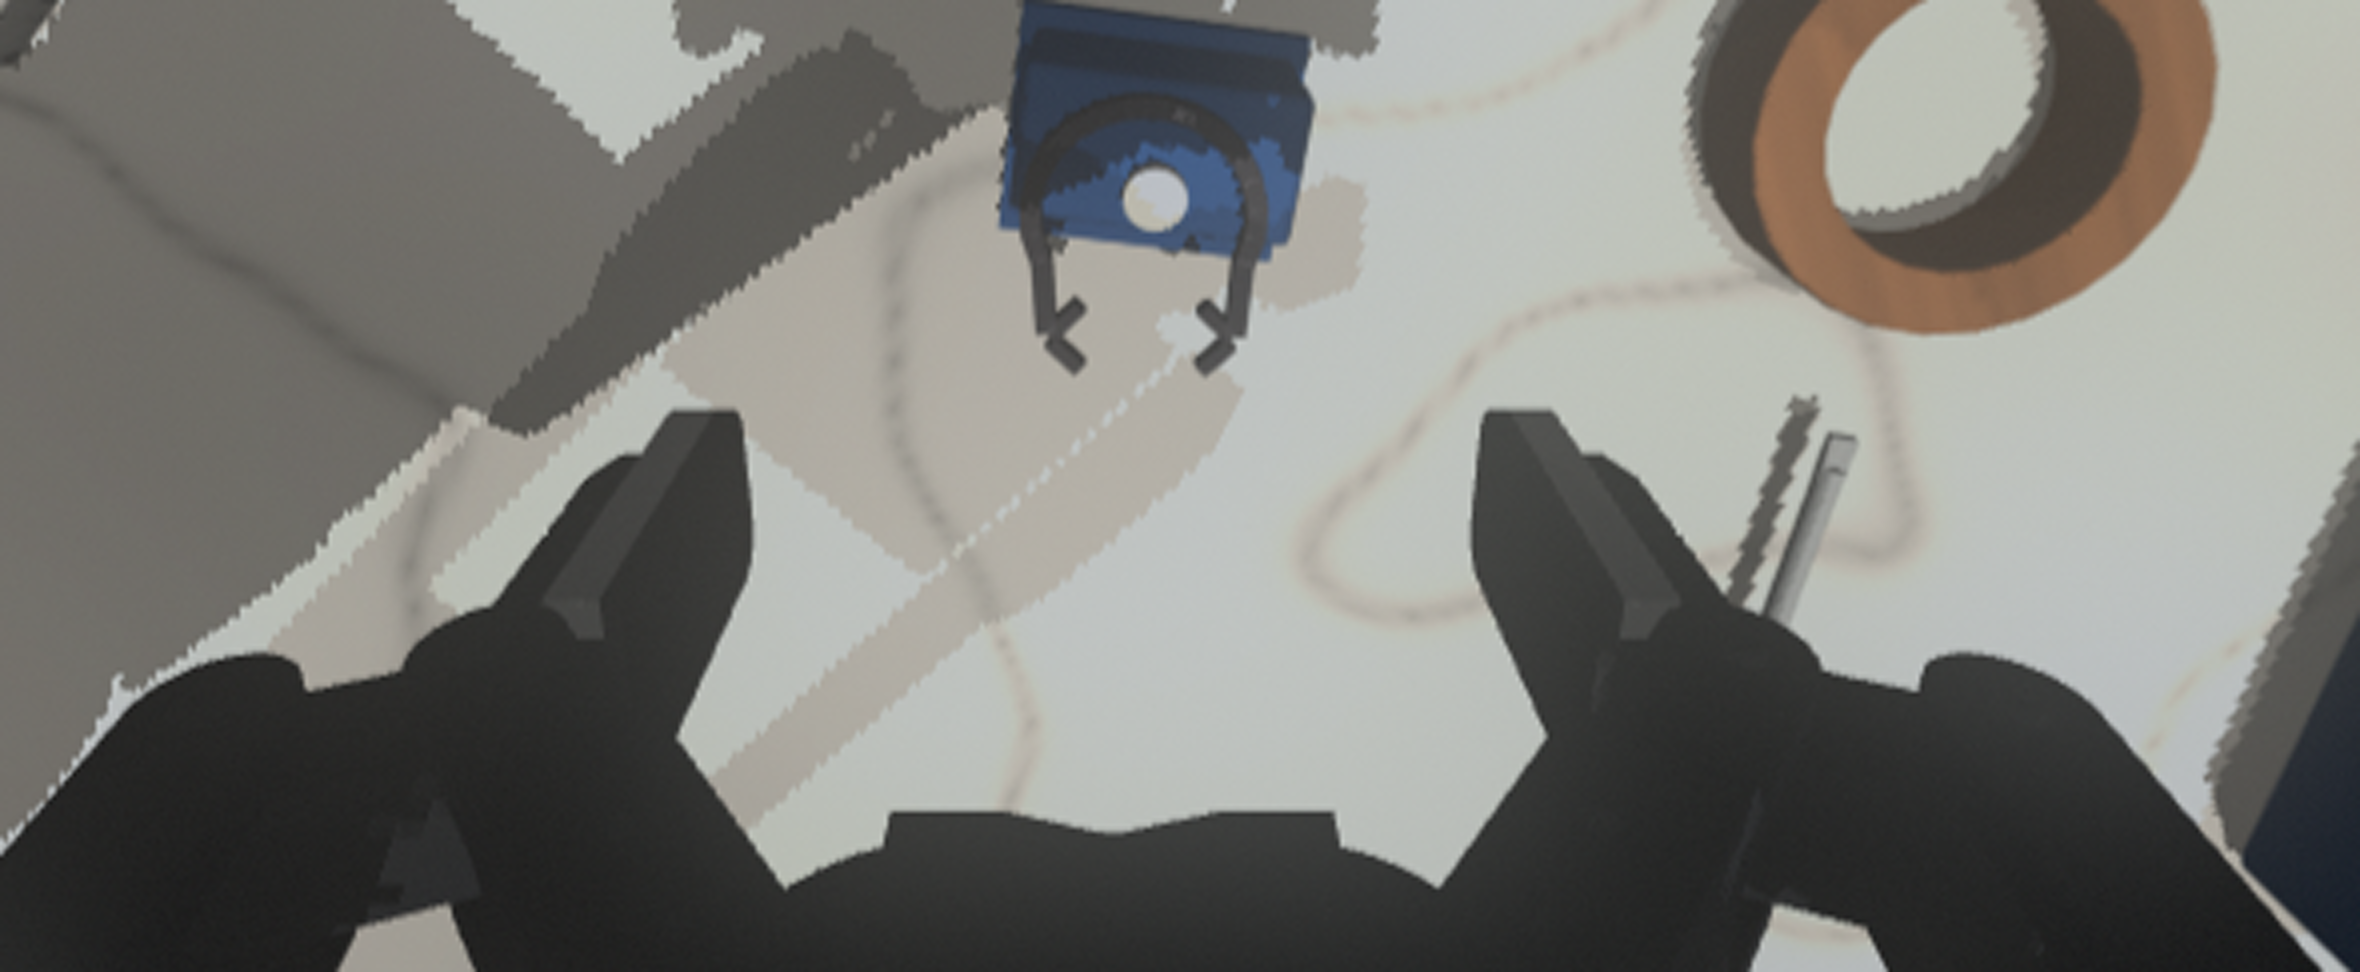

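Stud at (332,207) px. The ring's V ears are at crop (1050,335) and (1235,338). The ring looks slightly turned relative to its block, so I'll use the ring itself as reference.

```bash
python3 - <<'E'
from h import *
p,im,d=load('w_stand2')
f=lambda x,y,z=44:plane(p,44+x/4,157+y/4,z)[:2]
P={k:f(*v) for k,v in dict(LU=(1085,300),LL=(1085,370),RU=(1200,300),RL=(1200,370),LV=(1048,335),RV=(1237,338),oL=(1022,195),oT=(1145,92),oR=(1268,205),iL=(1045,195),iT=(1145,120),iR=(1245,205)).items()}
for k,v in P.items(): print(k,v.round(1))
def circ(a,b,c):
    A=2*np.array([b-a,c-a]);y=np.array([b@b-a@a,c@c-a@a]);o=np.linalg.solve(A,y);return o,np.linalg.norm(o-a)
print('outer',circ(P['oL'],P['oT'],P['oR']),'inner',circ(P['iL'],P['iT'],P['iR']))
for a,b in ['LU RU'.split(),'LL RL'.split(),'LV RV'.split()]:
    w=P[a]-P[b];print(a,b,'mid',((P[a]+P[b])/2).round(1),'len',np.linalg.norm(w).round(1),'ring yaw',np.arctan2(w[1],w[0])-np.pi/2)
m=(P['LV']+P['RV'])/2;o=circ(P['oL'],P['oT'],P['oR'])[0];w=o-m;print('yaw centre-ears',np.arctan2(w[1],w[0]),np.linalg.norm(w))
c=cloud(p,d)
# block edge yaw from image
for a,b in [((1022,2),(1310,40)),((1000,225),(1270,258))]:
    w=f(*a,40)-f(*b,40);print('block yaw',np.arctan2(w[1],w[0])-np.pi/2,np.linalg.norm(w))
E
```

```text
LU [ 594.2 -251.8]
LL [ 580.6 -257.4]
RU [ 602.7 -271.8]
RL [ 589.2 -277.9]
LV [ 584.7 -248. ]
RV [ 598.2 -281.6]
oL [ 609.1 -233. ]
oT [ 635.9 -246.1]
oR [ 625.  -275.6]
iL [ 610.8 -236.9]
iT [ 631.1 -248.2]
iR [ 623.4 -271.7]
outer (array([ 614.91511009, -255.0763072 ]), np.float64(22.85383932666519)) inner (array([ 613.7854945 , -255.45800942]), np.float64(18.82247092086264))
LU RU mid [ 598.4 -261.8] len 21.8 ring yaw 0.40091017979707866
LL RL mid [ 584.9 -267.6] len 22.2 ring yaw 0.40109667943019134
LV RV mid [ 591.4 -264.8] len 36.2 ring yaw 0.38355284547908886
yaw centre-ears 0.39336277157259647 25.42424935194942
block yaw 0.2676334077769582 52.256569121994104
block yaw 0.2705647673666345 51.796293127369275
```

Call:
drive_tool([
  [0,0,-4,0],
  [0,0,-4,0],
  [1.25,-3.4,0,0],
  [1.25,-3.4,0,0],
  [1.25,-3.4,0,0],
  [1.25,-3.4,0,0],
  [1.25,-3.4,0,0],
  [1.25,-3.4,0,0],
  [1.1,-3.1,0,0],
  [0,0,0,0],
  [0,0,0,0],
])

```text
clock: 2.7
eef_pos: [602.1, 1.8, 184.6]
tcp_rot: [3.14, -0.003, 0.403]
contact_force: [-0.8, -0.4, -0.7]
opening: 1.001
```

```bash
python3 - <<'E'
from h import *
p,im,d=wshot('w_jig')
c=cloud(p,d)
m=(c[...,2]>85)&(c[...,2]<99)&(np.hypot(c[...,0]-600,c[...,1])<40)
m&=(abs(c[...,2]-np.median(c[m][:,2]))<6)
ys,xs=np.nonzero(m);q=c[m];print(m.sum(),np.median(q,0),(q.min(0)+q.max(0))/2)
cn=max(cv2.findContours(m.astype(np.uint8),0,1)[0],key=len)
e=cv2.fitEllipse(cn);print('ellipse',e)
cv2.imwrite('pics/jigc.png',im[max(ys.min()-60,0):ys.max()+80,max(xs.min()-80,0):xs.max()+80,::-1].repeat(3,0).repeat(3,1)); print(max(xs.min()-80,0),max(ys.min()-60,0))
top=(c[...,2]>93.5)&m; print('top px',top.sum(),c[top].mean(0))
E
```

```text
2.7 [602.1   1.8 184.6] [ 3.1404e+00 -2.6000e-03  4.0320e-01] [ 1.000e-03  3.440e-01  1.713e+00 -0.000e+00  1.082e+00  1.168e+00]
1540 [604.03148894   2.78128988  94.92637492] [602.24120581   2.13465712  92.97835627]
ellipse ((321.832275390625, 195.6490020751953), (42.55057144165039, 44.37648010253906), 91.2896957397461)
219 114
top px 1191 [602.60377756   2.12571089  95.22320697]
```

View pics/jigc.png

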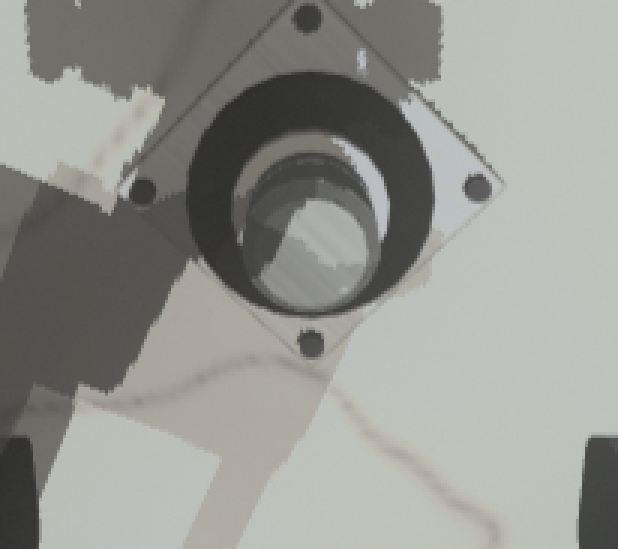

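Jig picture: stub top centred at full-image (322,196), giving axis ≈ (602.5, 2.1), and the top camera agrees. Now the pliers.

Call:
drive_tool([
  [0.3,-3.5,0,0.12],
  [0.7,-3.4,0,0.12],
  [1.1,-3.3,0,0.12],
  [1.5,-3.2,0,0.12],
  [1.5,-3.2,0,0],
  [1.5,-3.2,0,0],
  [1,-3,0,0],
  [0,0,0,0],
  [0,0,0,0],
])

```text
clock: 3.5
eef_pos: [655.5, 225.9, 182.8]
tcp_rot: [3.142, -0.001, -0.079]
contact_force: [-0.3, -0.5, -0.5]
opening: 1.0
```

```bash
python3 - <<'E'
from h import *
p,im,d=wshot('w_pl')
print(proj(p,(572,228,40)),proj(p,(631,220,30)))
c=cloud(p,d)
hsv=cv2.cvtColor(im,cv2.COLOR_RGB2HSV)
red=(((hsv[...,0]<8)|(hsv[...,0]>172))&(hsv[...,1]>120)&(hsv[...,2]>50)).astype(np.uint8)
n,l,st,ce=cv2.connectedComponentsWithStats(red)
for i in range(1,n):
    if st[i,4]>100:
        q=c[l==i]; q=q[q[:,2]>36]; print(st[i],ce[i],q.mean(0).round(1),cv2.minAreaRect(q[:,:2].astype(np.float32)))
E
```

```text
3.5 [655.5 225.9 182.8] [ 3.1416e+00 -7.0000e-04 -7.8900e-02] [ 0.33   0.484  1.502 -0.     1.156  1.98 ]
(np.float64(326.19087545899515), np.float64(256.25520460916783)) (np.float64(329.51875608963763), np.float64(201.10146978153412))
[340 274  19  66 446] [349.0044843  306.78475336] [508.7 206.9  44.9] ((599.0653686523438, 214.16651916503906), (271.72747802734375, 10.605489730834961), 4.727592945098877)
[292 288  13  23 141] [297.56028369 298.63120567] [524.  263.7  44.3] ((523.9939575195312, 264.08544921875), (7.665261745452881, 31.515668869018555), 65.96185302734375)
```

View pics/w_pl.png

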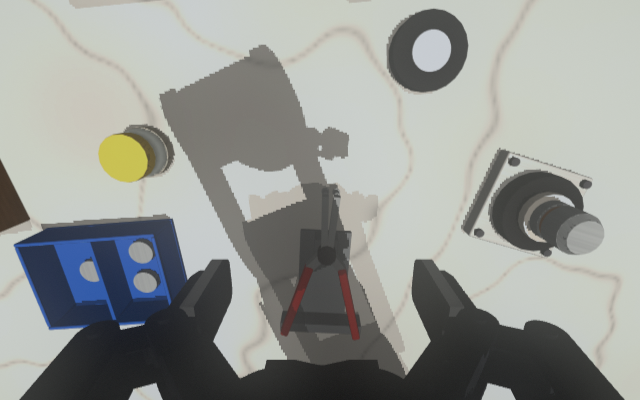

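Pivot at (326,256) px, tips around (329,190), handle rear ends at (286,334) and (356,337).

```bash
python3 - <<'E'
from h import *
p,im,d=load('w_pl')
hsv=cv2.cvtColor(im,cv2.COLOR_RGB2HSV)
red=(((hsv[...,0]<10)|(hsv[...,0]>170))&(hsv[...,1]>90)&(hsv[...,2]>35)).astype(np.uint8)
ax=[]
n,l,st,ce=cv2.connectedComponentsWithStats(red)
for i in range(1,n):
    if st[i,4]<25: continue
    q=np.array([plane(p,u,v,43)[:2] for v,u in zip(*np.nonzero(l==i))],np.float32)
    vx=cv2.fitLine(q,cv2.DIST_HUBER,0,.01,.01).ravel();print(st[i],vx,q.min(0),q.max(0),'ang',np.arctan2(vx[1],vx[0]))
for n,u,v,z in [('piv',326,255,43),('LF',308,268,44),('RF',343,272,44),('LR',286,334,44),('RR',356,337,44),('tip end',331,186,39),('tipmid',331,198,39)]: print(n,plane(p,u,v,z).round(1))
cv2.imwrite('pics/plc.png',cv2.resize(im[170:350,250:400,::-1],None,fx=3.3,fy=3.3,interpolation=cv2.INTER_CUBIC))
E
```

```text
[281 268  32  68 544] [ 9.1687047e-01 -3.9918488e-01  5.2078522e+02  2.6565646e+02] [474.63306 244.51695] [561.21515 287.9414 ] ang -0.41062763
[339 270  21  70 531] [9.9235880e-01 1.2338543e-01 5.1048404e+02 2.0708910e+02] [462.34424 197.31573] [555.64325 215.80911] ang 0.12370067
piv [575.1 228.   43. ]
LF [561.5 248.5  44. ]
RF [553.7 211.1  44. ]
LR [476.8 282.1  44. ]
RR [466.2 200.9  44. ]
tip end [649.8 217.4  39. ]
tipmid [637.2 218.3  39. ]
```

View pics/plc.png

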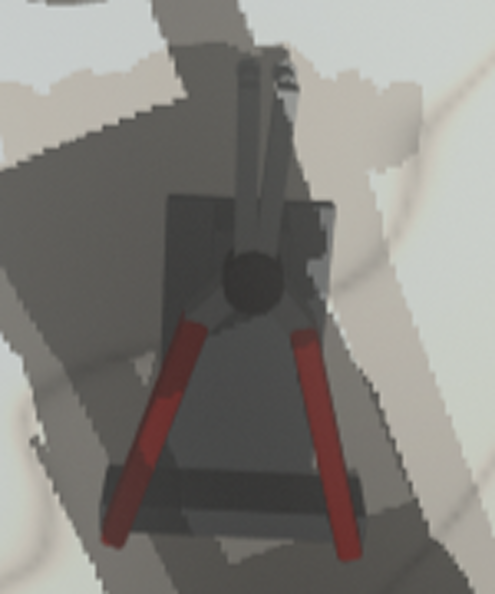

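Call:
drive_tool([
  [0,0,0,0.065],
  [-3,0.2,0,0],
  [-3,0.2,0,0],
  [-3,0.2,0,0],
  [-3.1,0.3,0,0],
  [0,0,3,0],
  [0,0,3,0],
  [0,0,3,0],
  [0,0,0,0],
  [0,0,0,0],
], jaw=0)

```text
clock: 4.38
eef_pos: [532.5, 232.7, 92.1]
tcp_rot: [3.14, 0.002, -0.146]
contact_force: [0.5, 0.3, -0.1]
opening: 1.001
```

Call:
drive_tool([
  [0.1,-0.1,2,0],
  [0,0,2,0],
  [0,0,1.2,0],
  [0,0,0.6,0],
  [0,0,0,0],
  [0,0,0,0],
], jaw=0, force=20)

```text
clock: 4.88
eef_pos: [535.1, 235.5, 35.5]
tcp_rot: [-3.141, -0.001, -0.144]
contact_force: [0.5, -0.0, 0.3]
opening: 1.0
```

Call:
drive_tool([
  [0,0,0,0],
  [0,0,0,0],
  [0,0,0,0],
  [0,0,0,0],
  [0,0,0,0],
  [0,0,0,0],
], jaw=0.26, force=30)

```text
clock: 5.38
eef_pos: [534.5, 235.5, 34.6]
tcp_rot: [-3.141, -0.0, -0.144]
contact_force: [-0.4, -0.3, 0.3]
opening: 0.739
```

Call:
drive_tool([
  [0,0,0,0],
  [0,0,0,0],
  [0,0,0,0],
], jaw=0.29)

```text
clock: 5.63
eef_pos: [534.5, 235.5, 34.5]
tcp_rot: [-3.142, 0.0, -0.144]
contact_force: [0.2, 0.3, -1.1]
opening: 0.705
```

```bash
python3 - <<'E'
from h import *
p,im,d=wshot('w_g1')
print(r.sense()['opening'],r.sense()['contact_force'],r.sense()['wrist_torque'])
E
```

```text
5.6333 [534.5 235.5  34.5] [-3.1416  0.     -0.1442] [0.412 0.513 1.851 0.    0.778 2.127]
0.7091458993758993 [-0.34561779  0.1325532  -0.09071864] [-0.04979268 -0.02257491  0.00343687]
```

View pics/w_g1.png

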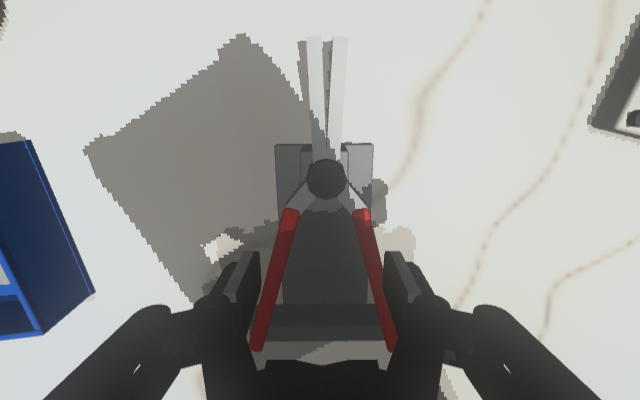

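```bash
python3 - <<'E'
from h import *
p,im,d=load('w_g1')
T=np.array([534.5,235.5,34.5]);a=-.144;X=np.array([np.cos(a),np.sin(a),0]);Y=np.array([np.sin(a),-np.cos(a),0])
for dx in(-11,0,11):
    for z in(26,44): print(dx,z,[np.round(proj(p,T*[1,1,0]+[0,0,z]+dx*X+dy*Y),0) for dy in(-30,0,30)])
c=cloud(p,d)
loc=lambda q:(np.array([(q[:2]-T[:2])@X[:2],(q[:2]-T[:2])@Y[:2]]).round(1),round(q[2],1))
for n,u,v in [('pivcap',326,178),('LF',290,210),('RF',362,212),('LR',257,348),('RR',390,346),('jawL',315,45),('jawR',340,42),('finL',245,270),('finR',392,270)]:
    print(n,loc(c[v,u]),d[v,u], loc(plane(p,u,v,44)))
E
```

```text
-11 26 [array([273., 255.]), array([322., 255.]), array([372., 255.])]
-11 44 [array([268., 271.]), array([322., 271.]), array([377., 271.])]
0 26 [array([272., 239.]), array([322., 239.]), array([373., 239.])]
0 44 [array([267., 253.]), array([322., 253.]), array([378., 253.])]
11 26 [array([271., 221.]), array([322., 222.]), array([374., 222.])]
11 44 [array([265., 234.]), array([322., 234.]), array([379., 234.])]
pivcap (array([41.9,  1.7]), np.float64(45.6)) 154.79166 (array([41.5,  1.8]), np.float64(44.0))
LF (array([ 24.5, -16.7]), np.float64(43.6)) 162.05505 (array([ 24.6, -16.7]), np.float64(44.0))
RF (array([23.4, 20.4]), np.float64(43.6)) 162.43027 (array([23.6, 20.4]), np.float64(44.0))
LR (array([-62.4, -38.9]), np.float64(45.2)) 187.61998 (array([-63.5, -39.2]), np.float64(44.0))
RR (array([-60.7,  40.2]), np.float64(45.3)) 186.93217 (array([-61.9,  40.6]), np.float64(44.0))
jawL (array([102.1,  -3.4]), np.float64(39.7)) 141.72853 (array([101.4,  -3.4]), np.float64(44.0))
jawR (array([103.2,   7.8]), np.float64(39.9)) 141.1543 (array([102.6,   7.6]), np.float64(44.0))
finL (array([ 11.3, -32.3]), np.float64(80.5)) 131.14423 (array([-10.4, -42.4]), np.float64(44.0))
finR (array([ 9.5, 29.7]), np.float64(77.5)) 134.5272 (array([-10.3,  38.2]), np.float64(44.0))
```

Call:
drive_tool([
  [0,0,-0.2,0],
  [0,0,-0.2,0],
  [0,0,-0.2,0],
  [0,0,0,0],
  [0,0,0,0],
  [0,0,0,0],
])

```text
clock: 6.18
eef_pos: [534.5, 235.5, 40.5]
tcp_rot: [-3.142, -0.0, -0.144]
contact_force: [-0.4, 0.5, 0.5]
opening: 0.715
```

```bash
cat >> h.py <<'E'
def tooldata(p,im,d,T,a,pts):
    c=cloud(p,d);X=np.array([np.cos(a),np.sin(a)]);Y=np.array([np.sin(a),-np.cos(a)])
    for n,u,v in pts:
        q=c[v,u];print(n,np.round([(q[:2]-T[:2])@X,(q[:2]-T[:2])@Y,q[2]-T[2]],1))
E
python3 - <<'E'
from h import *
ws=[r.sense()]
p,im,d=wshot('w_g2');s=r.sense()
print(s['opening'],s['contact_force'],s['wrist_torque'])
c=cloud(p,d);T=s['eef_pos'];a=s['tcp_rot'][2]
X=np.array([np.cos(a),np.sin(a)]);Y=np.array([np.sin(a),-np.cos(a)])
P=c[...,:2]-T[:2];x=P@X;y=P@Y;z=c[...,2]-T[2]
for n,(x0,x1,y0,y1,z0) in dict(cap=(35,48,-8,10,0),jaw60=(60,64,-25,25,-2),jaw95=(93,97,-25,25,-3),hand50=(-50,-46,-60,60,0),hand20=(15,20,-40,40,0)).items():
    m=(x>x0)&(x<x1)&(y>y0)&(y<y1)&(z>z0)&(z<20)&(d>0)
    yy=np.sort(y[m]);g=np.nonzero(np.diff(yy)>1.5)[0];ed=[yy[0]]+sum([[yy[i],yy[i+1]] for i in g],[])+[yy[-1]]
    print(n,np.round(ed,1),'z',z[m].mean().round(1),np.percentile(z[m],[10,90]).round(1))
m=(abs(y)<30)&(z>-4)&(z<20)&(x>60)&(d>0);print('tip end x',x[m].max())
E
```

```text
6.1833 [534.5 235.5  40.5] [-3.1415e+00 -1.0000e-04 -1.4430e-01] [0.412 0.504 1.848 0.    0.79  2.127]
0.7089828100566246 [ 0.23394153 -0.29647213 -0.60855633] [0.0219029  0.01314221 0.01662215]
cap [-8. 10.] z 5.7 [4.9 6.5]
jaw60 [-5.4  8.9] z -1.0 [-1.6 -0.3]
jaw95 [-7.1 -0.3  3.9 10.7] z -1.2 [-2.1 -0.4]
hand50 [-41.2 -31.6  33.9  42.2] z 3.7 [2.9 4.4]
hand20 [-22.6 -12.7  16.   26. ] z 3.6 [2.7 4.4]
tip end x 105.78468917624762
```

The pliers did not rise, so the pads are not on the handles yet. I go back down, re-centre, and close further in small steps.

Call:
drive_tool([
  [-0.3,0.1,0.4,0],
  [0,0,0.3,0],
  [0,0,0,0],
  [0,0,0,0],
], jaw=0.31)

```text
clock: 6.57
eef_pos: [531.0, 234.8, 33.1]
tcp_rot: [3.141, 0.001, -0.144]
contact_force: [-0.1, -0.4, 0.8]
opening: 0.688
```

Call:
drive_tool([
  [0,0,0,0],
  [0,0,0,0],
  [0,0,0,0],
], jaw=0.33)

```text
clock: 6.82
eef_pos: [531.5, 235.0, 33.6]
tcp_rot: [-3.141, -0.0, -0.144]
contact_force: [0.1, -0.1, 0.3]
opening: 0.668
```

```bash
cat >> h.py <<'E'
def plst(name):
    p,im,d=wshot(name);s=r.sense();print('open',s['opening'].round(3),s['contact_force'].round(2),s['wrist_torque'].round(3))
    c=cloud(p,d);T=s['eef_pos'];a=s['tcp_rot'][2]
    X=np.array([np.cos(a),np.sin(a)]);Y=np.array([np.sin(a),-np.cos(a)])
    P=c[...,:2]-T[:2];x=P@X;y=P@Y;z=c[...,2]-T[2]
    for n,(x0,x1,w,z0) in dict(jaw60=(60,64,25,-4),jaw95=(93,97,35,-4),hand50=(-50,-46,60,-1),hand20=(15,20,40,-1)).items():
        m=(x>x0)&(x<x1)&(abs(y)<w)&(z>z0)&(z<20)&(d>0)
        if m.sum()<5: print(n,'none');continue
        yy=np.sort(y[m]);g=np.nonzero(np.diff(yy)>1.5)[0];ed=[yy[0]]+sum([[yy[i],yy[i+1]] for i in g],[])+[yy[-1]]
        print(n,np.round(ed,1),'z',z[m].mean().round(1),np.percentile(z[m],[10,90]).round(1))
    m=(abs(y)<30)&(z>-4)&(z<20)&(x>60)&(d>0);print('tip end x',x[m].max().round(1))
E
python3 -c "
from h import *
plst('w_g3')"
```

```text
6.8167 [531.5 235.   33.6] [-3.1415e+00 -1.0000e-04 -1.4420e-01] [0.414 0.511 1.858 0.    0.773 2.129]Traceback (most recent call last):
  File "<string>", line 3, in <module>
    plst('w_g3')
    ~~~~^^^^^^^^
  File "h.py", line 22, in plst
    p,im,d=wshot(name);s=r.sense();print('open',s['opening'].round(3),s['contact_force'].round(2),s['wrist_torque'].round(3))
                                                ^^^^^^^^^^^^^^^^^^
AttributeError: 'float' object has no attribute 'round'
```

```bash
sed -i "s/s\['opening'\].round(3)/round(s['opening'],3)/" h.py; python3 -c "
from h import *
plst('w_g3')"
```

```text
6.8667 [531.5 235.   33.6] [-3.1415e+00 -2.0000e-04 -1.4420e-01] [ 0.414  0.511  1.858 -0.     0.773  2.129]
open 0.67 [ 0.44  0.32 -0.42] [ 0.006 -0.041  0.027]
jaw60 [-6.1  8.1] z 5.8 [5.  6.7]
jaw95 [-8.  -1.2  2.9  9.8] z 5.6 [4.7 6.5]
hand50 [-41.2 -33.1  34.   40.1] z 10.5 [ 9.8 11.3]
hand20 [-24.8 -14.3  15.9  26. ] z 10.5 [ 9.6 11.3]
tip end x 110.6
```

Call:
drive_tool([
  [0,0,0,0],
  [0,0,0,0],
  [0,0,0,0],
], jaw=0.36, force=20)

```text
clock: 7.17
eef_pos: [531.3, 234.9, 33.5]
tcp_rot: [-3.142, -0.0, -0.144]
contact_force: [-0.2, -0.5, 0.2]
opening: 0.641
```

```bash
python3 -c "
from h import *
plst('w_g4')"
```

```text
7.1667 [531.3 234.9  33.5] [-3.1416 -0.     -0.1442] [0.414 0.511 1.858 0.    0.773 2.129]
open 0.638 [-0.02 -0.52  0.89] [-0.008 -0.023  0.011]
jaw60 [-6.2  8. ] z 5.8 [5.  6.5]
jaw95 [-8.1 -1.2  2.6  9.7] z 5.8 [5.  6.7]
hand50 [-39.2 -33.1  33.9  38.2] z 10.5 [ 9.7 11.2]
hand20 [-24.3 -14.8  15.8  25.9] z 10.6 [ 9.7 11.4]
tip end x 110.5
```

```bash
python3 - <<'E'
from h import *
p,im,d=load('w_g4');c=cloud(p,d);T=np.array([531.3,234.9,33.5]);a=-.1442
X=np.array([np.cos(a),np.sin(a)]);Y=np.array([np.sin(a),-np.cos(a)])
P=c[...,:2]-T[:2];x=P@X;y=P@Y;z=c[...,2]-T[2]
hsv=cv2.cvtColor(im,cv2.COLOR_RGB2HSV)
for v in range(200,330,8):
    row=[]
    for u in range(210,440,6):
        if d[v,u]>0 and abs(y[v,u])<60: row.append(f"{x[v,u]:.0f},{y[v,u]:.0f},{z[v,u]:.0f}")
    # print only finger points: within 16 px beyond handles
    f=[(u,x[v,u].round(),y[v,u].round(),z[v,u].round()) for u in range(230,420,1) if d[v,u]>0 and z[v,u]>-30 and abs(y[v,u])<50 and abs(x[v,u])<16]
    l=[t for t in f if t[2]<0];g=[t for t in f if t[2]>0]
    s=lambda L:[tuple(map(int,t)) for t in L[::6]]
    print(v,s(l),'|',s(g))
E
```

```text
200 [] | []
208 [(276, 13, -30, -27), (302, 13, -13, -27), (308, 13, -9, -28), (314, 13, -5, -28), (320, 13, -2, -26)] | [(324, 13, 1, -27), (330, 13, 5, -27), (336, 13, 9, -27), (342, 13, 12, -27), (368, 12, 29, -28)]
216 [(276, 7, -30, -28), (300, 8, -14, -26), (306, 7, -11, -28), (312, 7, -7, -27), (318, 8, -3, -26)] | [(324, 7, 1, -28), (330, 7, 5, -28), (336, 8, 9, -27), (342, 7, 13, -28), (348, 7, 16, -27)]
224 [(294, 2, -18, -27), (300, 2, -14, -27), (306, 2, -11, -27), (312, 2, -7, -28), (318, 2, -3, -27)] | [(324, 2, 1, -27), (330, 1, 5, -28), (336, 2, 9, -28), (342, 2, 13, -28), (348, 2, 17, -27)]
232 [(274, 12, -26, 9), (280, 13, -22, 12), (286, 13, -19, 11), (293, -4, -19, -27), (299, -4, -15, -27), (305, -4, -11, -27), (311, -4, -7, -27), (317, -4, -3, -27)] | [(324, -4, 1, -27), (330, -4, 5, -28), (337, -3, 10, -26), (343, -3, 13, -26), (349, -4, 17, -27), (355, -4, 21, -28), (361, 13, 20, 11), (367, 13, 23, 11), (373, 12, 27, 9)]
240 [(272, 8, -27, 10), (278, 8, -23, 11), (284, 9, -20, 11), (290, -9, -21, -27), (296, -10, -17, -28), (302, -10, -13, -28), (308, -10, -9,
[... 2492 characters left out ...]
, -8, -28, 42)] | [(381, -10, 27, 39), (387, -2, 27, 51), (393, 5, 27, 60), (399, 6, 28, 62), (405, 12, 28, 70), (411, 12, 30, 70), (417, 12, 32, 70)]
312 [(230, 12, -31, 73), (236, 13, -29, 75), (242, 12, -27, 73), (248, 3, -28, 62), (254, -3, -28, 55), (260, -11, -28, 44)] | [(383, -11, 27, 44), (389, -3, 27, 55), (395, 2, 28, 60), (401, 12, 26, 74), (407, 12, 28, 74), (413, 12, 30, 74), (419, 12, 32, 74)]
320 [(230, 12, -30, 77), (236, 11, -28, 77), (242, 13, -26, 79), (248, -2, -29, 61), (254, -6, -28, 56)] | [(386, -10, 27, 51), (392, -3, 27, 60), (398, 0, 28, 63), (404, 12, 26, 78), (410, 12, 28, 78), (416, 12, 30, 77)]
328 [(250, -6, -28, 60)] | [(388, -10, 27, 55), (419, 12, 30, 82)]
```

```bash
python3 - <<'E'
from h import *
print(getattr(r,'tcp_to_tips',None),[k for k in dir(r) if k[0]!='_'])
for n,T,a in [('w_stand',(613.4,-249,151.9),.4018),('w_pl',(655.5,225.9,182.8),-.0789),('w_g4',(531.3,234.9,33.5),-.1442)]:
    p,im,d=load(n);c=cloud(p,d);T=np.array(T);X=np.array([np.cos(a),np.sin(a)]);Y=np.array([np.sin(a),-np.cos(a)])
    P=c[...,:2]-T[:2];x=P@X;y=P@Y;z=c[...,2]-T[2]
    m=(abs(x)<14)&(abs(y)>24)&(abs(y)<60)&(d>0)&(z>(-20 if n!='w_g4' else 15))
    print(n,'min z of fingers',np.percentile(z[m],[0,1,5]).round(1),'x at low',x[m][z[m]<np.percentile(z[m],3)].mean().round(1),y[m][z[m]<np.percentile(z[m],3)][:6].round(0))
    C=-np.array(p['R']).T@p['t'];print('cam rel',C-T)
E
```

```text
17.0 ['MotionError', 'sense', 'tcp_to_tips']
w_stand min z of fingers [31.6 35.1 40.7] x at low 2.3 [-50. -49. -49. -49. -47. -48.]
cam rel [ 73.69727316  31.58422555 161.54226274]
w_pl min z of fingers [31.7 35.2 40.9] x at low 1.9 [-50. -50. -49. -49. -48. -47.]
cam rel [ 79.40389838  -5.82052406 161.67639732]
w_g4 min z of fingers [22.1 28.8 39.3] x at low 4.5 [-34. -34. -33. -33. -32. -32.]
cam rel [ 79.04683839 -11.01369079 161.66065282]
```

The cloud shows the fingertips about 28 mm above the reported TCP, rather than 17 mm below it. The pads are therefore passing over the handles. This is consistent with the absence of contact, so I trust the picture: reopen, then go lower with a force check.

Call:
drive_tool([
  [0,0,0,0],
  [0,0,0,0],
  [0,0,0,0],
  [0,0,0.5,0],
  [0,0,0.5,0],
  [0,0,0.5,0],
  [0,0,0.5,0],
  [0,0,0,0],
], jaw=0.06)

```text
clock: 7.88
eef_pos: [530.5, 234.6, 12.1]
tcp_rot: [3.141, 0.002, -0.144]
contact_force: [0.2, 0.2, -0.2]
opening: 0.941
```

```bash
python3 - <<'E'
from h import *
plst('w_g5');s=r.sense()
p,im,d=load('w_g5');c=cloud(p,d);T=s['eef_pos'];a=s['tcp_rot'][2];X=np.array([np.cos(a),np.sin(a)]);Y=np.array([np.sin(a),-np.cos(a)])
P=c[...,:2]-T[:2];x=P@X;y=P@Y
m=(abs(x)<14)&(abs(y)>33)&(abs(y)<60)&(d>0)&(c[...,2]>12)
print('finger low world z',np.percentile(c[...,2][m],[0,1,5]).round(1))
E
```

```text
7.8833 [530.5 234.6  12.1] [ 3.1405e+00  1.7000e-03 -1.4420e-01] [0.414 0.543 1.866 0.    0.734 2.129]
open 0.939 [ 0.49 -0.61 -0.45] [-0.006 -0.012 -0.046]
jaw60 none
jaw95 none
hand50 none
hand20 none
tip end x 110.6
finger low world z [41.5 45.6 52.3]
```

Call:
drive_tool([
  [0,0,0.4,0],
  [0,0,0.4,0],
  [0,0,0.4,0],
  [0,0,0.2,0],
  [0,0,0,0],
])

```text
clock: 8.35
eef_pos: [531.0, 234.7, -1.1]
tcp_rot: [3.141, 0.001, -0.144]
contact_force: [-0.0, 0.0, 0.5]
opening: 0.941
```

Call:
drive_tool([
  [0,0,0.3,0],
  [0,0,0.3,0],
  [0,0,0,0],
], jaw=0.18)

```text
clock: 8.6
eef_pos: [531.1, 234.8, -7.0]
tcp_rot: [3.141, 0.001, -0.144]
contact_force: [0.2, 0.2, 0.0]
opening: 0.82
```

Call:
drive_tool([
  [0,0,0,0],
  [0,0,0,0],
  [0,0,0,0],
  [0,0,0,0],
], jaw=0.25)

```text
clock: 8.93
eef_pos: [531.2, 234.9, -6.5]
tcp_rot: [3.142, 0.0, -0.144]
contact_force: [-1.2, -0.4, 0.7]
opening: 0.752
```

```bash
sed -i 's/z=c\[...,2\]-T\[2\]$/z=c[...,2]-33.5/' h.py; python3 - <<'E'
from h import *
plst('w_g6');s=r.sense()
p,im,d=load('w_g6');c=cloud(p,d);T=s['eef_pos'];a=s['tcp_rot'][2];X=np.array([np.cos(a),np.sin(a)]);Y=np.array([np.sin(a),-np.cos(a)])
P=c[...,:2]-T[:2];x=P@X;y=P@Y
m=(abs(x)<14)&(abs(y)>29)&(abs(y)<60)&(d>0)&(c[...,2]>12)
print('finger low world z',np.percentile(c[...,2][m],[0,1,5]).round(1))
E
```

```text
8.9333 [531.2 234.9  -6.5] [ 3.1415e+00  1.0000e-04 -1.4420e-01] [0.414 0.573 1.87  0.    0.698 2.129]
open 0.749 [-1.28 -0.63  1.64] [-0.082  0.247 -0.012]
jaw60 [-7.   7.5] z 5.7 [4.9 6.5]
jaw95 [-8.5 -1.7  2.4  9.4] z 5.8 [4.9 6.7]
hand50 none
hand20 [-25.6 -15.2  14.9  25.1] z 10.5 [ 9.5 11.4]
tip end x 109.4
finger low world z [18.4 24.5 34.3]
```

Contact occurs at 63.7 mm opening as specified. I squeeze slightly and lift-test.

Call:
drive_tool([
  [0,0,0,0],
  [0,0,0,0],
  [0,0,0,0],
  [0,0,-0.3,0],
  [0,0,-0.3,0],
  [0,0,-0.4,0],
  [0,0,0,0],
  [0,0,0,0],
], jaw=0.265, force=20)

```text
clock: 9.65
eef_pos: [531.7, 235.0, 3.8]
tcp_rot: [-3.141, -0.001, -0.144]
contact_force: [-0.2, -1.0, -1.8]
opening: 0.742
```

```bash
python3 - <<'E'
from h import *
plst('w_g7')
E
```

```text
9.65 [531.7 235.    3.8] [-3.1412e+00 -7.0000e-04 -1.4420e-01] [ 0.414  0.557  1.868 -0.     0.716  2.129]
open 0.738 [-0.54  0.05 -2.23] [-0.006 -0.028  0.008]
jaw60 [-7.5  7.4] z 14.9 [14.2 15.7]
jaw95 [-9.3 -2.2  2.8 10.1] z 14.5 [13.6 15.5]
hand50 none
hand20 [-25.5 -15.2  14.8  24.9] z 19.4 [18.7 19.9]
tip end x 109.9
```

```bash
python3 - <<'E'
from h import *
im=cv2.imread('pics/w_g7.png');cv2.imwrite('pics/w_g7c.png',cv2.resize(im[20:240,240:410],None,fx=2.7,fy=2.7,interpolation=cv2.INTER_CUBIC))
E
```

```text
(no output)
```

View pics/w_g7c.png

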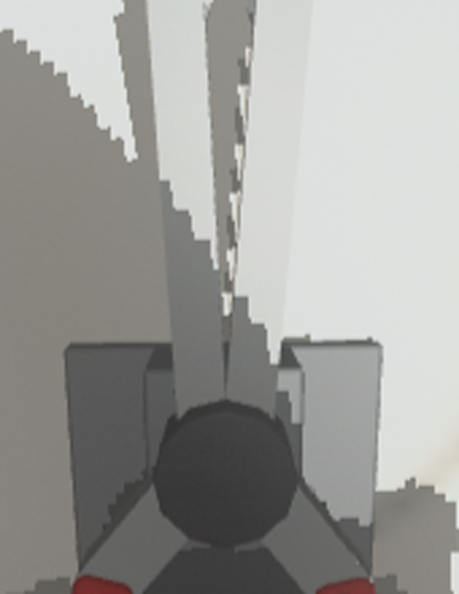

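```bash
python3 - <<'E'
from h import *
p,im,d=load('w_g7');c=cloud(p,d);T=np.array([531.7,235.0,3.8]);a=-.1442
X=np.array([np.cos(a),np.sin(a)]);Y=np.array([np.sin(a),-np.cos(a)])
P=c[...,:2]-T[:2];x=P@X;y=P@Y;z=c[...,2]
for u in (302,306,310,340,344,348): print(u,[(v,float(x[v,u].round(1)),float(y[v,u].round(1)),float(z[v,u].round(1))) for v in range(0,40,4)])
q=plane(p,323.3,195.2,55.5)[:2]-T[:2];print('cap',q@X,q@Y, 'z',z[195,323])
# w_g1: tip ends
p,im,d=load('w_g2');c=cloud(p,d);T=np.array([534.5,235.5,40.5]);P=c[...,:2]-T[:2];x=P@X;y=P@Y;z=c[...,2]
print([(v,float(x[v,318].round(1)),float(z[v,318].round(1))) for v in range(20,60,3)])
hs=im[150:240,290:360].mean(2);m=(hs<70).astype(np.uint8);n,l,st,ce=cv2.connectedComponentsWithStats(m);i=1+np.argmax(st[1:,4]);print('cap comp',st[i],ce[i]+[290,150]);q=plane(p,*(ce[i]+[290,150]),46)[:2]-T[:2];print(q@X,q@Y)
E
```

```text
302 [(0, 122.1, -9.5, -0.0), (4, 108.8, -7.0, 47.1), (8, 107.4, -6.9, 48.3), (12, 106.0, -6.9, 49.3), (16, 105.5, -7.1, 46.5), (20, 104.1, -7.0, 47.3), (24, 102.6, -6.9, 49.3), (28, 101.6, -7.0, 48.0), (32, 100.3, -7.0, 48.9), (36, 99.3, -7.1, 47.5)]
306 [(0, 121.9, -7.7, 0.8), (4, 108.3, -5.5, 49.4), (8, 107.6, -5.6, 47.4), (12, 106.0, -5.6, 49.5), (16, 105.5, -5.7, 46.4), (20, 104.0, -5.7, 48.0), (24, 102.6, -5.6, 49.3), (28, 101.6, -5.7, 48.4), (32, 100.4, -5.7, 48.3), (36, 99.3, -5.8, 47.5)]
310 [(0, 122.2, -5.9, -0.4), (4, 108.8, -4.3, 47.4), (8, 107.6, -4.3, 47.7), (12, 106.4, -4.3, 47.5), (16, 105.0, -4.3, 48.9), (20, 103.9, -4.3, 48.3), (24, 102.6, -4.3, 49.0), (28, 101.7, -4.4, 47.9), (32, 100.6, -4.4, 46.9), (36, 99.1, -4.4, 49.1)]
340 [(0, 122.0, 7.9, 0.3), (4, 108.8, 5.5, 47.1), (8, 107.4, 5.5, 48.5), (12, 106.3, 5.5, 48.1), (16, 105.1, 5.6, 48.1), (20, 104.1, 5.6, 47.8), (24, 102.8, 5.6, 48.3), (28, 101.9, 5.7, 46.6), (32, 100.4, 5.6, 48.2), (36, 99.2, 5.7, 48.0)]
344 [(0, 121.9, 9.7, 0.8), (4, 108.4, 6.7, 49.0), (8, 107.7, 6.9, 47.0), (12, 106.5, 6.9, 47.2), (16, 105.5, 7.0, 46.7), (20, 104.1, 6.9, 47.4), (24, 102.8, 6.9, 48.3), (28, 101.7, 7.0, 47.8), (32, 100.3, 6.9, 48.7), (36, 99.2, 7.0, 48.0)]
348 [(0, 122.1, 11.6, -0.2), (4, 108.5, 8.1, 48.4), (8, 107.5, 8.1, 48.0), (12, 106.2, 8.1, 48.8), (16, 105.1, 8.2, 48.5), (20, 103.9, 8.2, 48.5), (24, 102.6, 8.2, 49.0), (28, 101.6, 8.3, 48.3), (32, 100.4, 8.3, 48.0), (36, 99.3, 8.4, 47.5)]
cap 45.648611460092376 0.16220519810382988 z 55.68474933362776
[(20, 121.6, 0.0), (23, 119.8, 1.1), (26, 118.7, -0.8), (29, 117.0, -0.1), (32, 115.5, -0.1), (35, 113.7, 1.0), (38, 112.2, 0.5), (41, 104.8, 38.5), (44, 103.5, 39.3), (47, 102.2, 39.2), (50, 100.8, 39.7), (53, 99.6, 39.0), (56, 98.5, 38.1), (59, 97.0, 39.5)]
cap comp [   0   55   70   35 2131] [323.4176443  224.09948381]
15.180229102753065 0.531084467472003
```

Cap (pivot) at tool x 45.6 and jaw tips at x≈109 put the pins at about (109.5, 0.4) in the tool frame, with the jaw underside 35 mm above the TCP. Lift and carry.

Call:
drive_tool([
  [0,0,-1,0],
  [0,0,-2,0],
  [0,0,-2,0],
  [0,0,-2,0],
  [0,0,-2,0],
  [0,0,-1.6,0],
  [0.02,1,0,-0.027],
  [0.04,2,0,-0.027],
  [0.04,2.7,0,-0.027],
  [0.04,2.7,0,-0.027],
  [0,2.7,0,-0.027],
  [-0.2,2.7,0,-0.027],
])

```text
clock: 10.7
eef_pos: [521.5, 96.1, 110.1]
tcp_rot: [-3.142, -0.001, 0.019]
contact_force: [1.0, -0.7, -2.1]
opening: 0.739
```

Call:
drive_tool([
  [-0.25,2.7,0,-0.027],
  [-0.3,2.7,0,-0.027],
  [-0.35,2.7,0,-0.027],
  [-0.45,2.7,0,-0.027],
  [-0.55,2.7,0,-0.027],
  [-0.65,2.6,0,-0.027],
  [-0.7,2.6,0,-0.027],
  [-0.8,2.6,0,-0.027],
  [-0.85,2.6,0,-0.027],
  [-0.9,2.5,0,-0.027],
  [-1,2.5,0,-0.027],
  [-1,2.4,0,-0.027],
])

```text
clock: 11.7
eef_pos: [495.7, -227.4, 110.1]
tcp_rot: [3.141, -0.0, 0.343]
contact_force: [0.6, 0.9, -1.6]
opening: 0.735
```

Call:
drive_tool([
  [-1,2.2,0,-0.027],
  [-0.6,1.5,0,-0.027],
  [-0.3,0.8,0,0],
  [0,0,0,0],
  [0,0,0,0],
])

```text
clock: 12.12
eef_pos: [494.0, -274.4, 109.6]
tcp_rot: [-3.141, -0.0, 0.394]
contact_force: [-0.6, 0.6, -1.8]
opening: 0.735
```

```bash
sed -i 's/z=c\[...,2\]-33.5/z=c[...,2]-T[2]-35/' h.py; python3 - <<'E'
from h import *
plst('w_s1')
p,im,d=load('w_s1');s=r.sense();T=s['eef_pos'];a=s['tcp_rot'][2]
X=np.array([np.cos(a),np.sin(a)]);Y=np.array([np.sin(a),-np.cos(a)])
tgt=np.array([591.6,-264.8])-109.5*X-.4*Y;D=tgt-T[:2];print('move tool',D@X,D@Y,'turn',-(.395-a),'target',tgt)
hs=im[150:250,290:360].mean(2)
E
```

```text
12.1167 [ 494.  -274.4  109.6] [-3.1412 -0.      0.3941] [-0.51   0.381  1.852  0.     0.909  0.667]
open 0.735 [-0.23  0.08 -1.01] [ 0.018  0.021 -0.037]
jaw60 [-6.7  8.2] z 9.6 [ 8.8 10.4]
jaw95 [-8.5 -1.4  3.6 10.8] z 9.2 [ 8.4 10.2]
hand50 none
hand20 [-24.6 -14.6  15.2  25.5] z 14.8 [13.9 15.8]
tip end x 109.7
move tool -15.954651734449051 28.804679816397467 turn 6.786173547479457e-05 target [ 490.38078756 -306.57416706]
```

Call:
drive_tool([
  [-0.6,1,0.5,0],
  [-0.6,1,2,0],
  [-0.4,0.8,2,0],
  [0,0,2,0],
  [0,0,0.9,0],
  [0,0,0,0],
  [0,0,0,0],
  [0,0,0,0],
])

```text
clock: 12.83
eef_pos: [490.9, -306.7, 36.4]
tcp_rot: [3.141, -0.001, 0.396]
contact_force: [-0.8, -1.0, -1.2]
opening: 0.734
```

```bash
python3 - <<'E'
from h import *
plst('w_s2')
p,im,d=load('w_s2');s=r.sense();T=s['eef_pos'];a=s['tcp_rot'][2]
X=np.array([np.cos(a),np.sin(a)]);Y=np.array([np.sin(a),-np.cos(a)])
print('pins mid',T[:2]+109.5*X+1.2*Y,'notch mid',proj(p,(591.6,-264.8,44)))
for n in['top','side']:
    p,im,d=shot(n);u,v=proj(p,(592,-265,45));u,v=int(u),int(v);cv2.imwrite(f'pics/{n}c.png',cv2.resize(im[v-30:v+30,u-35:u+35,::-1],None,fx=8,fy=8,interpolation=cv2.INTER_CUBIC))
a=cv2.imread('pics/topc.png');b=cv2.imread('pics/sidec.png');cv2.imwrite('pics/ins.png',cv2.resize(np.hstack([a,b]),(800,343)))
E
```

```text
12.8333 [ 490.9 -306.7   36.4] [ 3.1407e+00 -7.0000e-04  3.9640e-01] [-0.561  0.503  1.862  0.     0.775  0.613]
open 0.737 [-0.44 -0.69 -2.52] [ 0.004 -0.022 -0.023]
jaw60 [-7.6  7.3] z 9.3 [ 8.5 10.1]
jaw95 [-9.4 -2.3  2.7  9.9] z 9.0 [ 8.1 10. ]
hand50 none
hand20 [-25.2 -15.5  14.5  24.6] z 14.5 [13.6 15.4]
tip end x 110.1
pins mid [ 592.54592998 -265.74299827] notch mid (np.float64(323.07791354552586), np.float64(27.34512801676007))
```

View pics/ins.png

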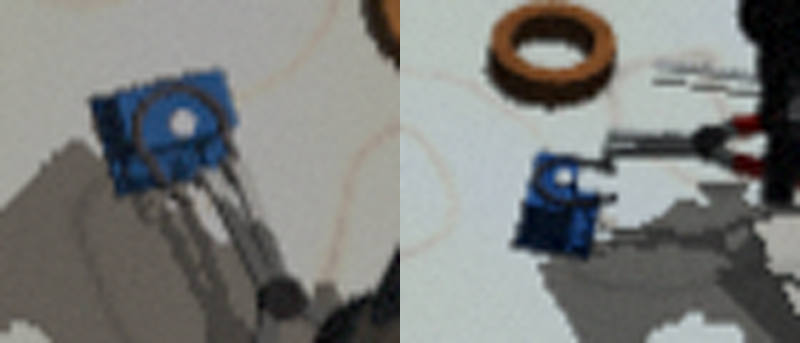

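```bash
python3 - <<'E'
from h import *
f=np.load('top0.npz');pt={k:f[k] for k in['fx','fy','cx','cy','R','t']};f=np.load('side0.npz');ps={k:f[k] for k in['fx','fy','cx','cy','R','t']}
a=.396;X=np.array([np.cos(a),np.sin(a),0]);Y=np.array([np.sin(a),-np.cos(a),0])
for nm,p,off in[('top',pt,0),('side',ps,400)]:
    u0,v0=map(int,proj(p,(592,-265,45)))
    g=lambda q:tuple(int(round(t)) for t in((proj(p,q)[0]-u0+35)*8*400/560+off,(proj(p,q)[1]-v0+30)*8*400/560))
    M=np.array([592.2,-265,0]);N=np.array([591.6,-264.8,44])
    print(nm,'jawtipL/R',g(M-6.6*Y+[0,0,80]),g(M+6.6*Y+[0,0,80]),'footL/R',g(M-6.6*Y+[0,0,57]),g(M+6.6*Y+[0,0,57]),'earL/R',g(N-18*Y),g(N+18*Y),'cap',g(M-64*X+[0,0,87]),'stud',g((617.9,-255.6,44)))
E
```

```text
top jawtipL/R (209, 170) (236, 159) footL/R (197, 177) (223, 166) earL/R (168, 190) (238, 163) cap (284, 294) stud (182, 121)
side jawtipL/R (608, 145) (608, 131) footL/R (605, 170) (605, 157) earL/R (605, 197) (605, 160) cap (707, 134) stud (563, 175)
```

Prediction and picture agree within a pixel or two. Lower slowly.

Call:
drive_tool([
  [-0.05,0,0.5,0],
  [0,0,0.5,0],
  [0,0,0.3,0],
  [0,0,0,0],
])

```text
clock: 13.32
eef_pos: [489.2, -306.6, 21.6]
tcp_rot: [-3.14, 0.001, 0.396]
contact_force: [-1.0, 0.1, -1.9]
opening: 0.736
```

Call:
drive_tool([
  [0,0,0.3,0],
  [0,0,0.3,0],
  [0,0,0.3,0],
  [0,0,0,0],
  [0,0,0,0],
])

```text
clock: 13.73
eef_pos: [489.6, -306.8, 13.2]
tcp_rot: [-3.141, 0.0, 0.396]
contact_force: [-0.9, -0.9, -1.9]
opening: 0.737
```

Call:
drive_tool([
  [0,0,-0.1,0],
  [0,0,-0.05,0],
  [0,0,0,0],
  [0,0,0,0],
], jaw=0.38, force=30)

```text
clock: 14.07
eef_pos: [489.9, -307.0, 15.2]
tcp_rot: [3.141, -0.0, 0.396]
contact_force: [0.8, 0.2, -2.4]
opening: 0.626
```

```bash
python3 - <<'E'
from h import *
plst('w_q1')
E
```

```text
14.0667 [ 489.9 -307.    15.2] [ 3.1414e+00 -2.0000e-04  3.9580e-01] [-0.562  0.536  1.871  0.     0.735  0.613]
open 0.62 [-0.35  0.67 -1.72] [ 0.005 -0.041  0.008]
jaw60 [-8.5 -1.   1.7  9.2] z 7.0 [6.3 8. ]
jaw95 [-13.1  -5.8   6.9  14.4] z 6.6 [5.8 7.6]
hand50 none
hand20 [-22.7 -13.1  12.7  22.1] z 12.5 [11.7 13.4]
tip end x 111.2
```

Call:
drive_tool([
  [0,0,-0.1,0],
  [0,0,-0.1,0],
  [0,0,0,0],
  [0,0,0,0],
], jaw=0.5)

```text
clock: 14.45
eef_pos: [489.8, -307.0, 17.1]
tcp_rot: [3.141, -0.0, 0.396]
contact_force: [0.6, -0.1, -3.1]
opening: 0.505
```

Call:
drive_tool([
  [0,0,-0.1,0],
  [0,0,-0.1,0],
  [0,0,0,0],
  [0,0,0,0],
  [0,0,0,0],
], jaw=0.7)

```text
clock: 14.87
eef_pos: [489.7, -306.9, 19.0]
tcp_rot: [3.142, 0.0, 0.396]
contact_force: [-0.1, -0.6, -1.7]
opening: 0.388
```

```bash
python3 - <<'E'
from h import *
plst('w_q2')
im=cv2.imread('pics/w_q2.png');cv2.imwrite('pics/w_q2c.png',cv2.resize(im[0:260,200:450],None,fx=2.2,fy=2.2))
E
```

```text
14.8667 [ 489.7 -306.9   19. ] [3.1416 0.     0.3958] [-0.562  0.53   1.87  -0.     0.742  0.613]
open 0.386 [-0.8   0.26 -1.6 ] [-0.035 -0.053 -0.033]
jaw60 [-10.6  10.9] z 5.4 [3.4 9. ]
jaw95 [-21.5 -12.8  13.8  22.6] z 4.8 [3.8 6. ]
hand50 [-8.8 -8.7  7.   7. ] z 0.2 [-0.5  0.8]
hand20 [-17.1  -8.2   7.6  16.7] z 9.5 [ 8.4 10.8]
tip end x 113.0
```

View pics/w_q2c.png

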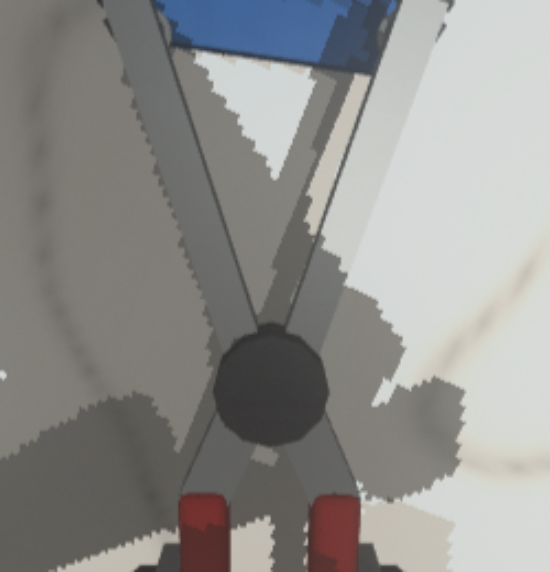

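The pliers are at their stop (33 mm, handles parallel), and dark ring parts are visible just inside the jaw tips at crop (160,25) and (385,35). Lift.

Call:
drive_tool([
  [0,0,-0.3,0],
  [0,0,-0.5,0],
  [0,0,-1,0],
  [0,0,-1.5,0],
  [0,0,-1.5,0],
  [0,0,-1.2,0],
  [0,0,-1,0],
  [0,0,-1,0],
  [0,0,-1,0],
  [0,0,0,0],
  [0,0,0,0],
  [0,0,0,0],
])

```text
clock: 15.92
eef_pos: [489.4, -306.7, 108.6]
tcp_rot: [-3.141, 0.0, 0.396]
contact_force: [0.7, 0.1, -2.4]
opening: 0.383
```

```bash
python3 - <<'E'
from h import *
plst('w_l1')
out=[]
for n in['top','side']:
    p,im,d=shot(n);np.savez(n+'1.npz',im=im,d=d,**p);u,v=proj(p,(600,-262,80));u,v=int(u),int(v);print(n,u,v);out.append(cv2.resize(im[v-35:v+35,u-35:u+35,::-1],(400,400),interpolation=cv2.INTER_CUBIC))
cv2.imwrite('pics/lift.png',np.hstack(out))
E
```

```text
15.9167 [ 489.4 -306.7  108.6] [-3.1411e+00  4.0000e-04  3.9580e-01] [-0.562  0.4    1.825 -0.     0.917  0.613]
open 0.387 [ 0.16  0.48 -3.41] [-0.002  0.063 -0.014]
jaw60 [-10.3  11.1] z 5.7 [ 3.9 10.5]
jaw95 [-21.1 -12.6  14.   22.7] z 4.9 [4.1 6. ]
hand50 [-8.6 -8.5  7.1  7.1] z 0.5 [0.2 0.9]
hand20 [-16.9  -7.9   7.7  17. ] z 9.7 [ 8.7 11. ]
tip end x 113.0
top 420 219
side 364 161
```

View pics/lift.png

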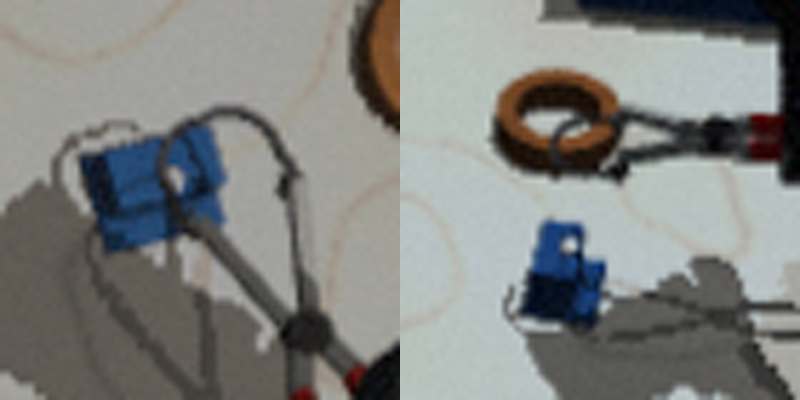

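The ring is spread and hanging on the tips, clear of the stand (top-view crop: ring arc around (230,150)). All 12 views are used, so from here it is numbers only. I locate the ring and pivot in the tool frame.

```bash
python3 - <<'E'
from h import *
T=np.array([489.7,-306.9,19.0]);a=.3958
X=np.array([np.cos(a),np.sin(a)]);Y=np.array([np.sin(a),-np.cos(a)])
p,im,d=load('w_q2');c=cloud(p,d);print('cap z',c[170:180,318:328,2].mean())
q=plane(p,323.2,175,c[170:180,318:328,2].mean())[:2]-T[:2];print('cap',q@X,q@Y)
p,im,d=load('w_l1');T=np.array([489.4,-306.7,108.6]);c=cloud(p,d);P=c[...,:2]-T[:2];x=P@X;y=P@Y
for u in (245,250,255,260,385,390,395,400):print(u,[(v,float(x[v,u].round(1)),float(y[v,u].round(1)),float(c[v,u,2].round(0))) for v in range(0,12,3)])
for n in['top','side']:
    p,im,d=load(n+'1');c=cloud(p,d);P=c[...,:2]-T[:2];x=P@X;y=P@Y;z=c[...,2]
    m=(d>0)&(x>110)&(x<170)&(abs(y)<40)&(z>110)&(z<150)
    print(n,m.sum(),np.median(z[m]))
    for t in np.stack([x[m],y[m],z[m]],1).round(0)[::max(1,m.sum()//40)]:print(t.astype(int).tolist(),end=' ')
    print()
    mm=m&(x>118)
    A=np.c_[2*x[mm],2*y[mm],np.ones(mm.sum())];b=x[mm]**2+y[mm]**2;s=np.linalg.lstsq(A,b,rcond=None)[0];print('circle',s[:2],np.sqrt(s[2]+s[0]**2+s[1]**2),'z',np.percentile(z[mm],[10,50,90]))
E
```

```text
cap z 66.18120914862534
cap 52.51849676513309 0.29556507850435343
245 [(0, 114.5, -29.0, 135.0), (3, 147.2, -58.0, 0.0), (6, 144.9, -57.8, 2.0), (9, 143.0, -58.0, 1.0)]
250 [(0, 111.0, -24.3, 149.0), (3, 110.3, -24.6, 148.0), (6, 109.5, -24.7, 148.0), (9, 108.8, -24.9, 147.0)]
255 [(0, 111.1, -22.8, 149.0), (3, 110.4, -22.9, 148.0), (6, 108.9, -22.5, 151.0), (9, 108.6, -23.1, 148.0)]
260 [(0, 111.2, -21.1, 148.0), (3, 110.3, -21.2, 148.0), (6, 109.4, -21.2, 148.0), (9, 108.6, -21.3, 148.0)]
385 [(0, 111.0, 20.9, 149.0), (3, 110.2, 21.0, 149.0), (6, 109.2, 20.9, 149.0), (9, 108.7, 21.3, 148.0)]
390 [(0, 111.5, 22.9, 147.0), (3, 110.3, 22.7, 148.0), (6, 109.4, 22.8, 148.0), (9, 108.8, 23.1, 147.0)]
395 [(0, 111.3, 24.5, 148.0), (3, 110.1, 24.3, 149.0), (6, 109.4, 24.5, 148.0), (9, 108.5, 24.5, 149.0)]
400 [(0, 114.5, 28.8, 135.0), (3, 110.0, 25.9, 150.0), (6, 109.3, 26.1, 149.0), (9, 108.4, 26.1, 149.0)]
top 114 133.0959068189805
[156, 10, 132] [154, 15, 130] [153, 20, 130] [155, 7, 129] [153, 10, 136] [151, 16, 131] [149, 21, 130] [157, -6, 132] [155, -1, 132] [153, 4, 131] [147, 18, 
[... 1068 characters left out ...]
116, 22, 135] [113, 18, 139] [153, 19, 131] [149, 16, 133] [145, 23, 129] [113, 18, 134] [153, 11, 133] [149, 19, 127] [116, 19, 129] [112, 25, 124] [156, 6, 132] [153, 6, 133] [156, 0, 133] [152, 7, 127] [156, -3, 130] [156, -9, 131] [113, -24, 147] [156, -10, 127] [152, -14, 130] [113, -25, 143] [152, -17, 129] [148, -17, 129] [145, -20, 132] [120, -30, 142] [113, -27, 139] [149, -28, 134] [145, -23, 130] [141, -24, 130] [138, -24, 131] [134, -24, 131] [131, -28, 135] [127, -25, 132] [124, -33, 140] [119, -22, 130] [117, -36, 143] [112, -24, 132] [119, -25, 128] [116, -35, 137] [112, -20, 124] 
circle [128.83699068  -0.629242  ] 27.519716601012433 z [128.37853921 131.39297923 135.3309723 ]
```

```bash
python3 - <<'E'
from h import *
a=.3958;X=np.array([np.cos(a),np.sin(a)]);Y=np.array([np.sin(a),-np.cos(a)])
T=np.array([489.4,-306.7,108.6])
from scipy.optimize import least_squares
for n in['top','side']:
    p,im,d=load(n+'1');c=cloud(p,d);P=c[...,:2]-T[:2];x=P@X;y=P@Y;z=c[...,2]
    m=(d>0)&(x>118)&(x<160)&(abs(y)<32)&(z>122)&(z<142)
    f=lambda s:s[0]+s[1]*(x[m]-130)+s[2]*y[m]-z[m]
    s=least_squares(f,[131,0,0],loss='soft_l1');cov=np.linalg.inv(s.jac.T@s.jac)*np.var(f(s.x));print(n,m.sum(),s.x.round(3),np.sqrt(np.diag(cov)).round(3))
p,im,d=load('w_l1');c=cloud(p,d);P=c[...,:2]-T[:2];x=P@X;y=P@Y;z=c[...,2]
m=(d>0)&(x>70)&(x<109)&(abs(y)<28)&(z>142)&(z<155)
s=np.linalg.lstsq(np.c_[np.ones(m.sum()),x[m]-90,y[m]],z[m],rcond=None)[0];print('jaw plane',m.sum(),s)
mm=(z>138)&(z<165)&(abs(y)<30)&(d>0)
# top of stub check in world by top camera (recheck in both views)
for n in['top','side']:
    p,im,d=load(n+'1');c=cloud(p,d);m=(d>0)&(np.hypot(c[...,0]-602,c[...,1]-2)<30)&(c[...,2]>91.5)&(c[...,2]<99);print(n,'stub top',m.sum(),c[m].mean(0).round(1))
E
```

```text
top 81 [ 1.33139e+02 -8.20000e-02  1.00000e-02] [0.604 0.038 0.021]
side 37 [ 1.32252e+02 -5.10000e-02  3.60000e-02] [1.325 0.08  0.045]
jaw plane 5165 [ 1.48349839e+02  8.99364392e-04 -1.61066249e-03]
top stub top 141 [602.9   2.   95.1]
side stub top 57 [601.1   5.9  95. ]
```

Call:
drive_tool([
  [0.3,-0.7,0,0],
  [0.6,-1.7,0,0],
  [0.9,-2.4,0,0],
  [0.9,-2.4,0,0],
  [1,-2.4,0,0],
  [1,-2.5,0,0],
  [1,-2.5,0,0],
  [0.9,-2.4,0,0],
  [0.9,-2.4,0,0],
  [0.9,-2.4,0,0],
  [0.6,-1.6,0,0],
  [0.3,-0.8,0,0],
])

```text
clock: 17.07
eef_pos: [481.5, -45.5, 108.7]
tcp_rot: [-3.141, 0.001, 0.397]
contact_force: [1.3, -0.4, -1.8]
opening: 0.379
```

Call:
drive_tool([
  [0,0,0,0],
  [0,0,0,0],
  [0,0,0,0],
  [0,0,0,0],
])

```text
clock: 17.4
eef_pos: [482.4, -48.7, 108.9]
tcp_rot: [3.141, 0.0, 0.395]
contact_force: [-0.4, 0.1, -1.8]
opening: 0.38
```

```bash
cat >> h.py <<'E'
from scipy.optimize import least_squares
def ringfit(nf=4,zr=22,xm=130.):
    """ring circle and stub top from the fixed views; stub measured by same camera"""
    s=r.sense();T=s['eef_pos'];a=s['tcp_rot'][2];X=np.array([np.cos(a),np.sin(a)]);Y=np.array([np.sin(a),-np.cos(a)])
    A=np.array([602.5,2.1])-T[:2];print('T',T.round(1),round(a,4),'axis in tool',(A@X).round(1),(A@Y).round(1),'open',round(s['opening'],3),s['contact_force'].round(1))
    for n in['top','side']:
        Q=[]
        for _ in range(nf):
            p,im,d=shot(n);c=cloud(p,d);P=c[...,:2]-T[:2];x=P@X;y=P@Y;z=c[...,2]
            m=(d>0)&(x>121)&(x<162)&(abs(y)<34)&(abs(z-T[2]-zr-1)<7)&(np.hypot(x-xm,y)>23)
            Q.append(np.c_[x[m],y[m],z[m]])
        Q=np.vstack(Q);x,y,z=Q.T
        f=least_squares(lambda t:np.hypot(x-t[0],y-t[1])-t[2],[129,0,26],loss='soft_l1').x
        g=least_squares(lambda t:t[0]+t[1]*(x-130)+t[2]*y-z,[T[2]+zr,0,0],loss='soft_l1').x
        print(n,len(Q),'circle',f.round(1),'back x',np.percentile(x,97).round(1),'plane z-T',(g[0]-T[2]).round(2),g[1:].round(3))
E
python3 - <<'E'
from h import *
ringfit()
plst('w_j1')
p,im,d=load('w_j1');s=r.sense();T=s['eef_pos'];a=s['tcp_rot'][2];X=np.array([np.cos(a),np.sin(a)]);Y=np.array([np.sin(a),-np.cos(a)])
hs=im[120:240,270:380].mean(2);m=(hs<62).astype(np.uint8);n,l,st,ce=cv2.connectedComponentsWithStats(m)
for i in range(1,n):
    if st[i,4]>300:
        u,v=st[i,0]+270+st[i,2]/2,st[i,1]+120+st[i,3]/2;q=plane(p,u,v,T[2]+47.2)[:2]-T[:2];print('cap cand',st[i],u,v,(q@X).round(1),(q@Y).round(1))
E
```

```text
T [482.4 -48.7 108.9] 0.3948 axis in tool 130.4 -0.7 open 0.38 [-0.4  0.1 -1.8]
top 282 circle [129.1   0.9  27. ] back x 156.0 plane z-T 25.73 [-0.11  -0.002]
side 150 circle [1.29e+02 1.00e-01 2.76e+01] back x 155.2 plane z-T 24.2 [-0.088 -0.004]
17.8 [482.3 -48.  109. ] [3.1416 0.     0.3955] [-0.102  0.272  2.021 -0.     0.848  1.073]
open 0.384 [ 0.51 -0.92 -1.6 ] [ 0.012  0.002 -0.033]
jaw60 [-10.6  10.9] z 5.4 [3.6 9. ]
jaw95 [-21.4 -12.7  13.8  22.6] z 4.7 [3.8 5.9]
hand50 [-8.6 -8.6  7.   7. ] z 0.4 [-0.1  1. ]
hand20 [-17.   -8.    7.7  16.8] z 9.4 [ 8.5 10.7]
tip end x 113.0
cap cand [ 27  27  47  53 905] 320.5 173.5 53.0 -0.7
```

```bash
python3 - <<'E'
from h import *
s=r.sense();T=s['eef_pos'];a=s['tcp_rot'][2];X=np.array([np.cos(a),np.sin(a)]);Y=np.array([np.sin(a),-np.cos(a)])
for n in['top','side']:
    Q=[]
    for _ in range(5):
        p,im,d=shot(n);c=cloud(p,d);P=c[...,:2]-T[:2];x=P@X;y=P@Y;z=c[...,2]-T[2]
        m=(d>0)&(x>116)&(x<162)&(abs(y)<34)&(z>12)&(z<36)&(np.hypot(x-130,y)>22.5)
        g=im.max(2)<110
        Q.append(np.c_[x[m],y[m],z[m],im.max(2)[m]])
    Q=np.vstack(Q)
    for lo in range(116,160,5):
        for sg in(-1,1):
            k=(Q[:,0]>=lo)&(Q[:,0]<lo+5)&(Q[:,1]*sg>0)
            if k.sum()>3: print(n,lo,sg,k.sum(),'z',np.percentile(Q[k,2],[20,50,80]).round(1),'y',np.median(Q[k,1]).round(1))
p=cams.camera_params('top');print(-np.array(p['R']).T@p['t']);p=cams.camera_params('side');print(-np.array(p['R']).T@p['t'])
E
```

```text
top 116 -1 26 z [24.7 26.7 28.7] y -23.7
top 116 1 31 z [25.1 25.9 28. ] y 26.0
top 121 -1 13 z [25.1 26.8 28.9] y -26.2
top 121 1 20 z [25.1 26.5 27.7] y 27.5
top 126 -1 20 z [24.3 25.4 27. ] y -25.1
top 126 1 19 z [24.  25.7 27.4] y 26.8
top 131 -1 16 z [24.1 26.1 28.3] y -25.0
top 131 1 15 z [23.9 26.4 27.5] y 26.7
top 136 -1 15 z [23.4 25.  26.1] y -24.4
top 136 1 23 z [22.2 23.7 25.2] y 25.9
top 141 -1 20 z [22.8 24.3 26.7] y -21.8
top 141 1 22 z [23.2 24.  25.6] y 24.7
top 146 -1 24 z [22.2 23.8 24.6] y -19.3
top 146 1 30 z [21.9 23.6 25. ] y 19.6
top 151 -1 57 z [21.2 23.2 25. ] y -8.4
top 151 1 58 z [21.6 22.7 25.1] y 9.0
top 156 -1 9 z [21.  22.  22.5] y -4.4
top 156 1 5 z [21.9 22.7 23. ] y 11.3
side 116 -1 25 z [25.6 27.9 29.4] y -26.6
side 116 1 17 z [23.4 26.7 29.7] y 26.7
side 121 -1 10 z [23.5 24.2 26.4] y -25.3
side 121 1 13 z [22.8 23.8 25.7] y 29.0
side 126 -1 20 z [23.  24.8 26.5] y -26.9
side 126 1 6 z [20.8 26.8 27.3] y 23.9
side 131 -1 10 z [22.  23.  25.1] y -26.3
side 131 1 8 z [24.7 25.5 27.1] y 24.8
side 136 -1 20 z [21.1 22.4 25.7] y -26.2
side 136 1 11 z [20.3 22.5 27.7] y 24.8
side 141 -1 5 z [22.2 22.4 24.5] y -23.4
side 141 1 18 z [19.8 23.1 24.8] y 24.2
side 146 -1 20 z [20.9 23.7 25.3] y -20.3
side 146 1 12 z [20.9 23.3 25.4] y 19.4
side 151 -1 24 z [21.  22.4 23.8] y -11.5
side 151 1 25 z [19.9 22.1 24.2] y 10.8
[ 434.79467848    7.12261881 1156.39432854]
[ 164.94391898  970.28826567 1249.01244382]
```

```bash
cat >> h.py <<'E'
def tilt(nf=10,lo=122):
    s=r.sense();T=s['eef_pos'];a=s['tcp_rot'][2];X=np.array([np.cos(a),np.sin(a)]);Y=np.array([np.sin(a),-np.cos(a)])
    print('t',s['clock'],'T',T.round(1))
    for n in['top','side']:
        D=[];
        for _ in range(nf): p,im,d=shot(n);D.append(d)
        d=np.median(D,0);c=cloud(p,d);P=c[...,:2]-T[:2];x=P@X;y=P@Y;z=c[...,2]-T[2]
        sd=np.std(D,0)
        m=(d>0)&(sd<4)&(x>lo)&(x<162)&(abs(y)<34)&(abs(z-23)<6)&(np.hypot(x-130,y)>22.5)
        A=np.c_[np.ones(m.sum()),x[m]-130,y[m]];w=np.ones(m.sum(),bool)
        for _ in range(4):
            g=np.linalg.lstsq(A[w],z[m][w],rcond=None)[0];e=z[m]-A@g;w=abs(e)<1.5*np.median(abs(e))+.8
        se=np.std(e[w])*np.sqrt(np.diag(np.linalg.inv(A[w].T@A[w])))
        f=least_squares(lambda t:np.hypot(x[m]-t[0],y[m]-t[1])-t[2],[129,0,26],loss='soft_l1').x
        j=(d>0)&(x>66)&(x<108)&(abs(y)<26)&(abs(z-40)<4)
        k=np.linalg.lstsq(np.c_[np.ones(j.sum()),x[j]-90],z[j],rcond=None)[0]
        print(n,m.sum(),w.sum(),'z,slopes',g.round(3),'+-',se.round(3),'res',np.std(e[w]).round(2),'circle',f.round(1),'jaw',j.sum(),k.round(3))
E
python3 -c "
from h import *
tilt()"
```

```text
t 18.35 T [482.3 -47.8 109. ]
top 70 65 z,slopes [ 2.5462e+01 -1.0400e-01 -6.0000e-03] +- [0.125 0.007 0.004] res 0.63 circle [129.2   1.   26.8] jaw 21 [ 4.0429e+01 -3.6000e-02]
side 33 32 z,slopes [ 2.4432e+01 -7.3000e-02  1.2000e-02] +- [0.354 0.023 0.012] res 1.42 circle [129.4   0.   26.9] jaw 63 [ 3.9123e+01 -1.4000e-02]
```

Tilt is about 0.07–0.1 rad in both views, close to the 0.1 limit, so I will watch it. The ring is centred to under 1 mm. Descend in stages with force checks.

Call:
drive_tool([
  [0,-0.05,0.5,0],
  [0,0,0.8,0],
  [0,0,0.8,0],
  [0,0,0.5,0],
  [0,0,0.3,0],
  [0,0,0,0],
  [0,0,0,0],
])

```text
clock: 19.93
eef_pos: [482.0, -47.3, 79.7]
tcp_rot: [-3.141, 0.001, 0.396]
contact_force: [-0.4, -0.6, -2.3]
opening: 0.382
```

Call:
drive_tool([
  [0,0,0.3,0],
  [0,0,0.3,0],
  [0,0,0.3,0],
  [0,0,0.3,0],
  [0,0,0,0],
  [0,0,0,0],
])

```text
clock: 20.43
eef_pos: [481.9, -47.3, 67.8]
tcp_rot: [-3.141, 0.0, 0.396]
contact_force: [-0.6, 0.7, -2.6]
opening: 0.381
```

```bash
python3 -c "
from h import *
tilt(6)
s=r.sense();print(s['contact_force'].round(2),s['wrist_torque'].round(3))"
```

```text
t 20.4333 T [481.9 -47.3  67.8]
top 60 57 z,slopes [ 2.5935e+01 -1.0900e-01 -3.0000e-03] +- [0.172 0.01  0.005] res 0.8 circle [129.2   1.1  26.9] jaw 24 [40.963 -0.048]
side 33 31 z,slopes [ 2.4899e+01 -6.4000e-02 -1.1000e-02] +- [0.246 0.015 0.008] res 0.93 circle [129.8  -0.   27.1] jaw 61 [ 3.9418e+01 -2.0000e-03]
[ 0.07 -0.2  -2.26] [-0.031  0.023 -0.021]
```

Call:
drive_tool([
  [0,0,0.3,0],
  [0,0,0.4,0],
  [0,0,0.4,0],
  [0,0,0.3,0],
  [0,0,0,0],
  [0,0,0,0],
])

```text
clock: 21.53
eef_pos: [481.8, -47.3, 53.6]
tcp_rot: [-3.141, 0.001, 0.396]
contact_force: [0.9, 0.2, -2.5]
opening: 0.385
```

Call:
drive_tool([
  [0,0,0.3,0],
  [0,0,0.4,0],
  [0,0,0.4,0],
  [0,0,0.2,0],
  [0,0,0,0],
  [0,0,0,0],
  [0,0,0,0],
])

```text
clock: 22.12
eef_pos: [482.1, -47.3, 41.0]
tcp_rot: [3.142, -0.0, 0.396]
contact_force: [-0.9, 0.2, -1.9]
opening: 0.383
```

```bash
python3 -c "
from h import *
tilt(8)
s=r.sense();print(s['eef_pos'],s['contact_force'].round(2),s['wrist_torque'].round(3))
plst('w_e1')"
```

```text
t 22.1167 T [482.1 -47.3  41. ]
top 57 52 z,slopes [ 2.5503e+01 -1.0600e-01 -3.0000e-03] +- [0.151 0.009 0.005] res 0.7 circle [130.1   1.1  26.5] jaw 20 [ 4.0189e+01 -2.1000e-02]
side 15 11 z,slopes [ 2.4318e+01 -1.0000e-01 -1.0000e-02] +- [0.754 0.028 0.024] res 0.62 circle [130.6  -0.4  25.6] jaw 55 [3.9313e+01 7.0000e-03]
[482.08850138 -47.29750756  40.98370735] [ 0.47 -0.13 -1.29] [-0.046  0.009  0.009]
22.9167 [482.1 -47.3  41. ] [-3.1416 -0.      0.3959] [-0.101  0.386  2.063  0.     0.692  1.074]
open 0.386 [-0.59 -0.75 -2.21] [-0.007  0.033  0.021]
jaw60 [-10.5  10.9] z 5.4 [3.7 9. ]
jaw95 [-21.4 -12.7  13.9  22.6] z 4.7 [4.  5.9]
hand50 none
hand20 [-17.   -8.1   7.6  16.6] z 9.5 [ 8.5 10.7]
tip end x 113.2
```

```bash
python3 - <<'E'
from h import *
a=.3958;X=np.array([np.cos(a),np.sin(a)]);Y=np.array([np.sin(a),-np.cos(a)])
for n in['top','side']:
    for k in '01':
        p,im,d=load(n+k);c=cloud(p,d);z=c[...,2]
        P=c[...,:2]-[602.5,2.1];x=P@X;y=P@Y;rr=np.hypot(x,y)
        for nm,m in [('wheel',(rr>28)&(rr<41)&(abs(z-40)<5)),('stubtop',(rr<15)&(abs(z-95)<5))]:
            m&=d>0
            g=np.linalg.lstsq(np.c_[np.ones(m.sum()),x[m],y[m]],z[m],rcond=None)[0];print(n,k,nm,m.sum(),g.round(3))
    p,im,d=load(n+'0');c=cloud(p,d);z=c[...,2];P=c[...,:2]-[614.7,-255.2];x=P@X;y=P@Y;rr=np.hypot(x,y)
    m=(d>0)&(((rr>18)&(rr<24)&(x>-12))|((abs(y)>10)&(abs(y)<23)&(x<-8)&(x>-33)))&(im.max(2)<85)&(abs(z-43)<6)&(im[...,2].astype(int)-im[...,0]<25)
    g=np.linalg.lstsq(np.c_[np.ones(m.sum()),x[m],y[m]],z[m],rcond=None)[0];print(n,'flat ring',m.sum(),g.round(3))
E
```

```text
top 0 wheel 373 [ 4.0241e+01  5.0000e-03 -7.0000e-03]
top 0 stubtop 106 [ 9.5411e+01  1.2000e-02 -9.0000e-03]
top 1 wheel 375 [ 4.034e+01  5.000e-03 -1.000e-03]
top 1 stubtop 104 [ 9.5653e+01  1.0000e-03 -2.6000e-02]
top flat ring 67 [ 4.3631e+01 -2.9000e-02 -4.0000e-03]
side 0 wheel 131 [ 4.011e+01 -8.000e-03  1.500e-02]
side 0 stubtop 43 [ 9.5824e+01  6.0000e-02 -4.7000e-02]
side 1 wheel 133 [ 4.0057e+01  1.4000e-02 -1.7000e-02]
side 1 stubtop 43 [ 9.5469e+01 -7.0000e-03 -5.0000e-03]
side flat ring 19 [4.3515e+01 3.8000e-02 2.3000e-02]
```

The ring hangs at groove height, but the tilt (~0.1 rad, nose-down) is too close to the limit. I'll raise it, gently lower its back onto the flat stub top to tip it level in the notches, then go back down.

Call:
drive_tool([
  [0,0,-0.3,0],
  [0,0,-0.5,0],
  [0,0,-0.8,0],
  [0,0,-0.8,0],
  [0,0,-0.8,0],
  [0,0,-0.8,0],
  [0,0,-0.5,0],
  [0,0,0,0],
  [-0.5,0,0,0],
  [-0.5,0,0,0],
  [-0.3,0,0,0],
  [0,0,0,0],
])

```text
clock: 23.97
eef_pos: [468.6, -52.5, 85.5]
tcp_rot: [-3.141, 0.002, 0.395]
contact_force: [-0.3, -0.2, -2.9]
opening: 0.383
```

Call:
drive_tool([
  [0,0,0.4,0],
  [0,0,0.3,0],
  [0,0,0.2,0],
  [0,0,0.2,0],
  [0,0,0,0],
  [0,0,0,0],
])

```text
clock: 24.47
eef_pos: [470.0, -52.3, 74.8]
tcp_rot: [-3.141, 0.0, 0.396]
contact_force: [0.0, -0.1, -1.3]
opening: 0.386
```

Call:
drive_tool([
  [0,0,0.1,0],
  [0,0,0.1,0],
  [0,0,0.1,0],
  [0,0,0,0],
  [0,0,0,0],
])

```text
clock: 24.88
eef_pos: [470.1, -52.3, 72.0]
tcp_rot: [3.142, -0.0, 0.396]
contact_force: [-0.6, -1.2, -1.7]
opening: 0.381
```

Call:
drive_tool([
  [0,0,0.1,0],
  [0,0,0.1,0],
  [0,0,0,0],
  [0,0,0,0],
])

```text
clock: 25.22
eef_pos: [470.1, -52.3, 70.0]
tcp_rot: [3.142, -0.0, 0.396]
contact_force: [-0.5, 0.1, -2.0]
opening: 0.384
```

```bash
python3 -c "
from h import *
tilt(5)"
```

```text
t 25.2167 T [470.1 -52.3  70. ]
top 57 49 z,slopes [ 2.7868e+01 -6.9000e-02 -8.0000e-03] +- [0.348 0.018 0.011] res 1.41 circle [130.2   0.6  26.4] jaw 36 [ 4.0693e+01 -1.2000e-02]
side 29 23 z,slopes [ 2.7219e+01 -9.2000e-02  1.4000e-02] +- [0.52  0.028 0.017] res 1.63 circle [131.    0.6  27.2] jaw 64 [3.9312e+01 1.1000e-02]
```

Call:
drive_tool([
  [0,0,-0.2,0],
  [0,0,-0.3,0],
  [0,0,-0.5,0],
  [0,0,-0.5,0],
  [0,0,0,0],
  [0,0,0,0],
])

```text
clock: 26.22
eef_pos: [470.4, -52.4, 85.5]
tcp_rot: [3.141, -0.001, 0.396]
contact_force: [0.3, -0.5, -1.7]
opening: 0.381
```

```bash
python3 -c "
from h import *
tilt(8)"
```

```text
t 26.2167 T [470.4 -52.4  85.5]
top 59 56 z,slopes [ 2.6355e+01 -5.8000e-02 -8.0000e-03] +- [0.136 0.008 0.004] res 0.68 circle [128.8   0.9  27. ] jaw 35 [ 3.9789e+01 -1.4000e-02]
side 33 24 z,slopes [25.102 -0.042  0.039] +- [0.2   0.012 0.007] res 0.63 circle [130.   -0.7  26.9] jaw 59 [3.8942e+01 2.1000e-02]
```

Leveling worked: slope is now about -0.05 in both views. Return over the stub and descend.

Call:
drive_tool([
  [0.3,0,0,0],
  [0.6,0,0,0],
  [0.4,0,0,0],
  [0,0,0,0],
  [0,0,0,0],
])

```text
clock: 27.43
eef_pos: [482.4, -47.1, 84.9]
tcp_rot: [3.142, -0.0, 0.396]
contact_force: [0.2, -0.6, -1.9]
opening: 0.387
```

Call:
drive_tool([
  [0,0,0.2,0],
  [0,0,0.4,0],
  [0,0,0.4,0],
  [0,0,0.4,0],
  [0,0,0.4,0],
  [0,0,0.2,0],
  [0,0,0,0],
])

```text
clock: 28.02
eef_pos: [481.6, -47.3, 64.3]
tcp_rot: [-3.141, 0.001, 0.396]
contact_force: [-0.2, 0.4, -1.6]
opening: 0.381
```

Call:
drive_tool([
  [0,0,0.2,0],
  [0,0,0.4,0],
  [0,0,0.4,0],
  [0,0,0.4,0],
  [0,0,0.4,0],
  [0,0,0.4,0],
  [0,0,0.3,0],
  [0,0,0,0],
  [0,0,0,0],
  [0,0,0,0],
])

```text
clock: 28.85
eef_pos: [482.2, -47.3, 40.0]
tcp_rot: [3.142, -0.0, 0.396]
contact_force: [-0.0, 0.3, -2.4]
opening: 0.387
```

```bash
python3 -c "
from h import *
tilt(8)
s=r.sense();T=s['eef_pos'];a=s['tcp_rot'][2];D=np.array([602.5,2.1])-T[:2];print('axis in tool',D@[np.cos(a),np.sin(a)],D@[np.sin(a),-np.cos(a)],s['contact_force'].round(1),s['opening'])"
```

```text
t 28.85 T [482.2 -47.3  40. ]
top 59 55 z,slopes [ 2.6638e+01 -5.2000e-02  7.0000e-03] +- [0.152 0.009 0.004] res 0.68 circle [130.2   1.   26.5] jaw 20 [4.0387e+01 3.0000e-03]
side 18 15 z,slopes [ 2.7969e+01 -1.1500e-01  2.2000e-02] +- [0.749 0.027 0.024] res 0.67 circle [130.7  -2.1  25.4] jaw 56 [ 3.9449e+01 -2.1000e-02]
axis in tool 130.15780309945137 0.8450617579308443 [ 0.3 -0.4 -1.8] 0.38324310625921637
```

Ring mid ≈ 64.0 mm, within 0.5 mm of the axis, tilt ≈ 0.05, no contact force. Handing in.

```bash
python3 -c "
from rig import job
print(job.sign_off())"
```

```text
the job is handed in; nothing more can be done
None
```

I handed the job in at about 29.7 s on the robot clock. The ring was spread on the squeezed pliers and held at the copper groove; no verdict was given.

**What I did**
1. I located the ring, stub and pliers with the cameras and gripped the pliers. The fingertips turned out to sit about 28 mm above the reported TCP, not 17 mm below it. My first two closings and a lift passed over the handles, so I went lower and gripped them properly.
2. I put the tips between the ears, squeezed to the stop (handles 33 mm apart), lifted the ring and lowered it over the stub.
3. At the groove the ring hung nose-down by about 0.1 rad, which is right at the limit. I raised it, pressed its back lightly onto the flat stub top to tip it level, then went down again.

**Last checks before hand-in**

| Check | Reading |
|---|---|
| Ring mid-height | about 64.0 mm (groove at 64) |
| Centring on the axis | within about 0.5 mm (top view) |
| Tilt, top camera | about 0.05 rad |
| Tilt, side camera | 0.115 ± 0.027 rad |
| Wrist force | about the weight of the pliers and ring; no sign of contact with the stub or jig |

- **Tilt:** the two cameras disagree. In the side view the stub hides part of the ring, leaving only 15 usable pixels. Its centring (about 3 mm off) disagrees too. I relied on the top view and on the reading taken just before the last descent, when both cameras showed 0.04–0.06 rad.
- **Not measured directly:** I worked out the spread from the pliers being at their stop and from the shape of the ring. I did not re-check the bystanders with the cameras, but the arm's path stayed clear of them.

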